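# Clamp the oblong blank in the tilted engraving block

### The job

Load the engraving block: lay the oblong steel blank lengthwise on the narrow sloping bed, square on it and down against the ledge, first swinging the clamp strap aside if it is in the way. Let go of the blank, then swing the strap over it to its stop and screw the knurled nut down clockwise until it stops tight, so that the strap's toe clamps the blank. Leave the other blanks and everything else on the bench where they are.

Things in the scene. Friction and masses are not known exactly. Their poses are not given: they have to be found in the camera images.
- blank: the oblong steel blank, a bar 50 x 22 x 16 mm with plain flat faces, lying flat on the bench among two other blanks. Origin: centre of its underside; x along its 50 mm length, z up out of its 16 mm thickness. 0.13 kg nominal
- vise: the engraving block, a heavy fixed steel fixture: round foot 116 mm across on the bench, a head tipped 30 degrees towards its front (the robot's side, give or take its yaw). Origin: centre of the foot's underside; x to its rear, z up
- bed: the block's tipped bed. Origin: on its top face, where the centre of the blank's underside belongs; z square out of the face (30 degrees from vertical, leaning to the front), x up the slope, y across. A rib 24 mm wide, x = -33 to 30 mm, face at z = 0, standing 15 mm proud of a head plate 56 mm wide (x -37 to 82 mm), so fingertips may reach 12 mm past the face beside it
- ledge (a point): the ledge across the low end of the bed, which stops the blank's end: 24 mm wide, 8 mm high above the bed's face, 8 mm thick, its stopping face at x = -25 mm of the bed's frame. This point is at the middle of that face's foot
- stud_top (a point): top end of the threaded stud (10 mm diameter) that carries strap and nut; it stands parallel to the bed's z at x = 60, y = 0 mm of the bed's frame and ends at z = 64 mm
- nut (a joint): turn (rad) of the knurled steel nut that is left until it is tight: 0 = stopped tight, up to 4.2 = backed off. Tightening is clockwise looking down onto the nut (a negative turn about the bed's z). It cannot leave the stud, and it turns stiffly enough (0.1 N m) to stay where it is left. It travels 2.5 mm along the stud per rad and the strap follows it up and down
- nut_mid (a point): the middle of the knurled nut, on the stud's axis: the nut is a cylinder of 32 mm diameter and 20 mm height about this point. When tight its underside is 30 mm above the bed's face
- strap (a joint): swing (rad) of the clamp strap about the stud: 0 = against its stop, lying straight down the slope over the blank; it grows as the strap swings to the bed's +y side, up to 2.2. It stays where it is left (0.05 N m of friction). Below about 1.2 it is in the way of laying the blank from above
- strap_peg (a point): middle of the upright round peg (12 mm diameter, 22 mm high, parallel to the bed's z) on the free end of the strap, 68 mm from the stud's axis, for pinching or pushing. In the bed's frame: x = 60 - 68 cos(swing), y = 68 sin(swing), z = 41 mm + 2.5 mm per rad that the nut is backed off. Strap: a bar 18 mm wide, 8 mm thick, top at the peg's foot, reaching 6 mm past the peg's centre
- toe: the black sprung toe (12 mm diameter) under the strap, 47 mm from the stud's axis, 8 mm below the strap's underside. Origin: centre of its lower face; z parallel to the stud. With the nut backed off it passes at least 3.5 mm above the blank; with the nut tight it is pressed 2 mm up against its spring, about 5 N on the blank
- square_blank: a square steel blank, 32 x 32 x 16 mm; not wanted. Origin: centre of its underside
- round_blank: a round steel blank, 34 mm diameter, 16 mm high; not wanted. Origin: centre of its underside
- graver: a graver (engraving tool) lying on the bench, 125 mm long, wooden bulb handle 28 mm thick and thin steel shaft; bystander. Origin: butt of the handle, x along the tool
- jar: an amber glass jar with a black cap, 44 mm diameter, 50 mm high; bystander. Origin: centre of its underside
- dish: a small open steel dish, 60 mm across, 22 mm high; bystander. Origin: centre of its underside
- loupe: a black eye loupe, 34 mm diameter, 29 mm high; bystander. Origin: centre of its underside
- hammer: a small hammer, 200 mm long; bystander
There are look-alikes about, which are no part of the job. What is shaped like the vise but orange or pink is not meant.

How it is judged:
On the way, in this order (a step that is already met when the one before it is completed fails the run):
1. the oblong blank lies released on the bed, flat, square and against the ledge, the nut still backed off (x of blank in the frame of bed between -0.005 and 0.005 m and y of blank in the frame of bed between -0.006 and 0.006 m and angle between the z axis of blank and the z axis of bed, either way round below 0.1 rad and angle between the x axis of blank and the x axis of bed, either way round below 0.17 rad and contact force between blank and bed above 0.1 N and contact force between blank and the fingers below 0.05 N and value of joint nut above 1.8 rad), for 0.2 s.
2. the strap is swung over the blank to its stop (value of joint strap below 0.12 rad), for 0.1 s.
3. the nut is screwed down tight and the toe presses on the blank (value of joint nut below 0.15 rad and contact force between toe and blank above 2 N), for 0.2 s.
At the end, for the whole second after the job is handed in: The oblong blank is let go on the bed, within 5 mm of its place along the slope and 6 mm across, flat within 0.10 rad, lengthwise within 0.17 rad; the strap is within 0.12 rad of its stop, the nut within 0.15 rad of tight, and the toe presses on the blank with over 2 N (all of step 3 and x of blank in the frame of bed between -0.005 and 0.005 m and y of blank in the frame of bed between -0.006 and 0.006 m and angle between the z axis of blank and the z axis of bed, either way round below 0.1 rad and angle between the x axis of blank and the x axis of bed, either way round below 0.17 rad and contact force between blank and bed above 0.1 N and contact force between blank and the fingers below 0.05 N and value of joint strap below 0.12 rad and velocity of joint nut below 0.05 rad/s and linear speed of blank below 0.01 m/s); the robot touches nothing.
It fails at once if the square or the round blank is moved more than 25 mm (distance of any of square_blank, round_blank from where it was at the start of the episode above 0.025 m).
It fails at once if another thing on the bench (graver, jar, dish, loupe or hammer) is moved more than 25 mm (distance of any of graver, jar, dish, loupe, hammer from where it was at the start of the episode above 0.025 m).
It also fails if it takes over 72 s, if anything falls off the work surface, if the arm or the gripper's body presses on something with over 40 N, if the wrist force passes 120 N, or if a joint passes its speed limit or range.

### The arm

A 7-joint arm with a two-finger parallel gripper is mounted at the origin on the work surface. World frame = base frame: x ahead of the robot, y to its left, z up, the work surface at z = 0. Lengths are in m, angles in rad, forces in N, time in s.
With the tool pointing down it reaches from about 0.4 to 0.925 m from the base axis. Payload 4.1 kg.
Tool frame: the origin (TCP) lies midway between the tips of the shut fingers; the grasp point (between the pads) lies 19 mm behind it; x points along the fingers, y is the direction in which the jaws open and shut, and the axes are right-handed (so a half turn about x gives the same grasp; the last joint's range is limited). The gripper opens to 85 mm and grips with 20 to 120 N. Pads are 22 mm wide; open, the fingers measure 114 mm over their backs; the gripper's body (76 mm by 85 mm) begins 54 mm behind the grasp point. The pads swing forward as they close: fully open they stand 13 mm farther back than shut.
Start: joints at [1.023, 0.398, 0.045, 1.537, -0.019, 1.207, -0.051], TCP at [0.282, -0.586, 0.231] pointing down, gripper open.
Joint ranges: [-2.82, 2.82], [-0.49, 2.23], [-1.37, 1.46], [0, 2.46], [-1.36, 4.5], [0.23, 2], [-2.94, 2.94]. Speed limits (rad/s): [2.57, 2.57, 3.14, 3.14, 3.14, 3.14, 3.14].

### API

Orientations are given as a unit quaternion [x, y, z, w].
In Python, from plant import r, grab_frame, camera_params gives the robot as it stands. The module is installed in compiled form; this text tells all that it offers.
- The arm moves only by the tool drive_tool, never from a script. Its argument "moves" is a list of rows, each an object with "grip": the closure, from -1 (fully open) to 1 (shut); "travel": the shift along the tool's x, y, z in mm, a list of three; "delta_rot": the turn, a rotation vector about the tool's x, y, z in degrees, a list of three. A call has 1 to 5 rows; each row shifts and turns the pose as measured when the row begins, along the tool's axes as they then stand; what a row does not reach is not made up. A row lasts 1/12 s, in which the tool goes at most 41.7 mm and 7.16 degrees, less where a joint would pass 70% of its speed; a pose out of reach is approached as far as the arm can. A call with a gripper value outside its range is refused whole. The fingers move at their own pace and stop on an object; the grip force is fixed at half the most. Time passes only in rows, so rows that do not move let the fingers close. It gives the time, the measured TCP pose, the force and the opening at its end, in the units of the state.
- r.read_state(): the state, without advancing time (a new reading comes with each control period).
- grab_frame(name): name is "scene" or "side" or "wrist"; returns (picture, depth): 420x560x3 uint8, blue, green, red; 420x560 float32, m along the optical axis (not along the pixel's ray), 0 where there is no reading.
- camera_params(name): a dict with "K" (3x3 intrinsics, pixels), "camera_from_world" (4x4, takes a point from world to camera coordinates); the wrist camera has in their place "mount" (4x4, takes a point from camera to tool coordinates, whose origin is the TCP and whose axes are the tool frame's). Camera axes: x right, y up, looking along -z (the intrinsics and any distortion apply to the point x, -y, -z); pixel columns grow to the right and rows downward; lengths in m; the calibration is good to about 2 mm. A picture is of the moment at which its call begins: read the wrist's pose just before it. camera_params takes no time and is no camera call.
- r.finish_job(): hands the job in, once; it reports no verdict.
The state is a dict: "time": time; "qpos": joint angles; "qd": joint speeds; "joint_efforts": joint torques, N m; "ee_pos": TCP position; "tcp_rot": TCP orientation; "contact_force": force on the tool from outside, world axes, zero at the start; "torque": the same for the moment, N m; "gripper_width": finger opening in m.
Only numpy, scipy, OpenCV 4.12 (cv2) and the standard library are available. Lean on these libraries where they do the work, as an engineer would, in place of code of your own. Each camera call takes 0.05 s, during which the arm holds its last target. There are 200 camera calls.

## Working session

There is one attempt and no reset: what is moved stays moved. The work goes in short steps, Python scripts to look and compute and a tool call to move; the robot and the scene stay as the last step left them, time stands still between calls to the robot, and variables do not carry over. Pictures are saved under pics/ and viewed, about 8 in all and at most 12, crops included, and the job is handed in when it is done.

Besides the shell and the picture viewer there is one more tool, called as a command line: name --argument value ..., lists and objects as JSON in quotes. drive_tool: Moves the arm, as the interface text tells. Its arguments: {"type":"object","properties":{"moves":{"type":"array","items":{"type":"object","properties":{"grip":{"type":"number"},"travel":{"type":"array","items":{"type":"number"}},"delta_rot":{"type":"array","items":{"type":"number"}}}}}},"required":["moves"]}

```bash
mkdir -p pics; ls
python3 - <<'E'
from plant import r, grab_frame, camera_params
import cv2,numpy as np
s=r.read_state(); print(s)
for n in ("scene","side"):
    im,d=grab_frame(n); cv2.imwrite(f"pics/{n}0.png",im); np.save(f"pics/{n}0.npy",d)
    p=camera_params(n); print(n,{k:np.round(v,4).tolist() for k,v in p.items()})
p=camera_params("wrist"); print({k:np.round(v,4).tolist() for k,v in p.items()})
E
```

```text
pics
{'time': 0.0, 'qpos': array([ 1.02301862,  0.39925859,  0.04504398,  1.53791253, -0.01868033,
        1.20688654, -0.05068137]), 'qd': array([ 3.04754003e-04, -1.21024259e-03,  1.04212582e-03,  3.86773844e-05,
       -2.18794158e-03, -1.56952402e-03,  2.26915155e-04]), 'joint_efforts': array([ 1.30414075e-03, -4.75123215e+01,  1.36556190e+00, -2.54215658e+01,
        1.16797604e-02,  9.45413631e-03,  2.65904384e-05]), 'ee_pos': array([ 0.2817379 , -0.58504813,  0.23020618]), 'tcp_rot': array([-0.6891521 , -0.1580719 ,  0.68958668, -0.15669355]), 'contact_force': array([-0.47004608, -0.33126427, -0.21059866]), 'torque': array([ 0.0486283 , -0.02270518, -0.02567559]), 'gripper_width': 0.08496009150692939}
scene {'K': [[434.2677, 0.0, 272.2769], [0.0, 434.2677, 209.5981], [0.0, 0.0, 1.0]], 'camera_from_world': [[-0.8823, 0.4707, -0.0071, 0.4694], [-0.2965, -0.5437, 0.7852, 0.0599], [0.3657, 0.6948, 0.6192, -1.4403], [0.0, 0.0, 0.0, 1.0]]}
side {'K': [[513.6934, 0.0, 282.4748], [0.0, 513.6934, 217.921], [0.0, 0.0, 1.0]], 'camera_from_world': [[0.9816, -0.191, 0.0006, -0.5418], [0.1119, 0.5774, 0.8087, -0.1672], [-0.1548, -0.7938, 0.5882, -1.2395], [0.0, 0.0, 0.0, 1.0]]}
{'K': [[320.0549, 0.0, 284.0805], [0.0, 320.0549, 207.5817], [0.0, 0.0, 1.0]], 'mount': [[0.0001, 0.2945, -0.9557, -0.1416], [1.0, -0.0001, 0.0001, 0.0004], [-0.0, -0.9557, -0.2945, -0.0757], [0.0, 0.0, 0.0, 1.0]]}
```

View pics/scene0.png

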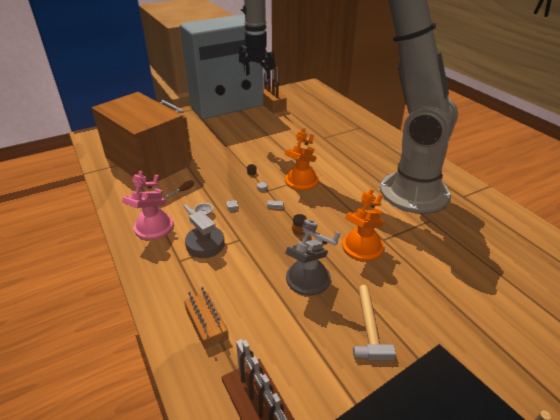

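View pics/side0.png

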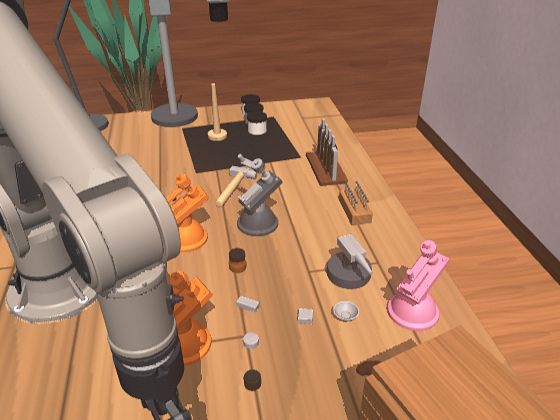

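The scene view shows the grey engraving block at (310,255), with orange blocks at (303,165) and (366,225), a pink one at (150,205) and a different swivel item at (205,235). Candidate blanks are the oblong at (275,205), the square at (232,206) and the round at (262,187). I choose the oblong at (275,205), which is (248,303) in the side view. Next I check it in a crop and measure.

```bash
cat > h.py <<'E'
import numpy as np,cv2
from scipy.spatial.transform import Rotation as R
from plant import r, grab_frame, camera_params
def cam(n,s=None):
    p=camera_params(n);K=np.array(p["K"])
    if n=="wrist":
        T=np.eye(4);T[:3,:3]=R.from_quat(s["tcp_rot"]).as_matrix();T[:3,3]=s["ee_pos"];return K,T@np.array(p["mount"])
    return K,np.linalg.inv(np.array(p["camera_from_world"]))
def ray(c,u,v):
    K,T=c;d=np.array([(u-K[0,2])/K[0,0],-(v-K[1,2])/K[1,1],-1.]);return T[:3,3],T[:3,:3]@d
def plane(c,u,v,z):
    o,d=ray(c,u,v);return o+d*(z-o[2])/d[2]
def cloud(c,d):
    v,u=np.mgrid[:d.shape[0],:d.shape[1]];K,T=c
    P=np.stack([(u-K[0,2])/K[0,0]*d,-(v-K[1,2])/K[1,1]*d,-d],-1)
    W=P@T[:3,:3].T+T[:3,3];W[d<=0]=np.nan;return W
def proj(c,P):
    K,T=c;p=np.linalg.inv(T)@np.append(P,1);p=p[:3]*[1,-1,-1];q=K@p;return q[:2]/q[2]
E
python3 - <<'E'
from h import *
a=cv2.imread("pics/scene0.png");b=cv2.imread("pics/side0.png")
A=cv2.resize(a[170:300,240:370],(400,400),interpolation=cv2.INTER_CUBIC)
B=cv2.resize(b[150:320,200:370][:, :],(400,400),interpolation=cv2.INTER_CUBIC)
cv2.imwrite("pics/crop0.png",np.hstack([A,B]))
for n,pts in (("scene",[(275,205),(232,206),(262,187),(310,250)]),("side",[(248,303),(305,316),(251,340),(257,200)])):
    W=cloud(cam(n),np.load(f"pics/{n}0.npy"))
    for u,v in pts: print(n,(u,v),W[v,u].round(4),plane(cam(n),u,v,0.016).round(4))
    # points above 30mm near vise
W=cloud(cam("scene"),np.load("pics/scene0.npy"))
print(np.isnan(W).mean())
E
```

```text
scene (275, 205) [ 0.4463 -0.1425  0.012 ] [ 0.4487 -0.1379  0.016 ]
scene (232, 206) [ 0.5684 -0.2004  0.014 ] [ 0.5693 -0.1979  0.016 ]
scene (262, 187) [ 0.4388 -0.2472  0.0139] [ 0.4401 -0.2445  0.016 ]
scene (310, 250) [0.5214 0.1763 0.1178] [0.4605 0.0877 0.016 ]
side (248, 303) [ 0.4415 -0.1548  0.0153] [ 0.4414 -0.1555  0.016 ]
side (305, 316) [ 0.56   -0.2206  0.0174] [ 0.5603 -0.2193  0.016 ]
side (251, 340) [ 0.4328 -0.2627  0.0142] [ 0.4327 -0.2643  0.016 ]
side (257, 200) [0.5086 0.1309 0.1017] [0.5254 0.2568 0.016 ]
0.003958333333333334
```

View pics/crop0.png

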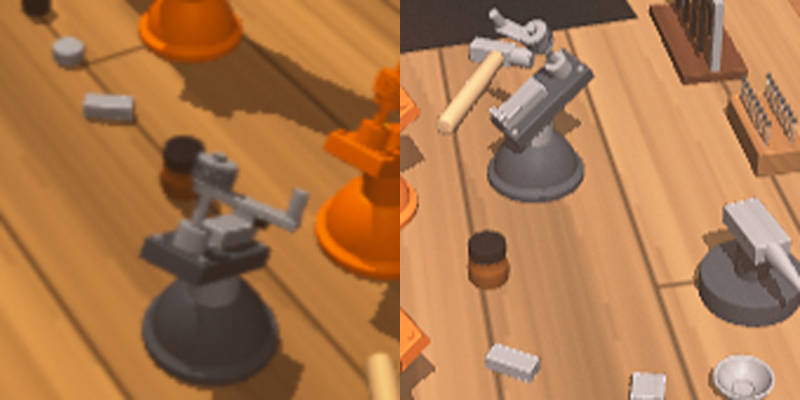

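The crop confirms the choice. The oblong bar is at scene (275,205) and side (248,303). The grey vise's strap is swung to the far (+y) side, and its bed is free. Next I fit the cloud.

Run:
```python
from h import *
s=r.read_state();print(R.from_quat(s["tcp_rot"]).as_matrix().round(3))
for n in ("scene","side"):
    im=cv2.imread(f"pics/{n}0.png");W=cloud(cam(n),np.load(f"pics/{n}0.npy"))
    tb=W[(np.abs(W[...,0]-.5)<.06)&(np.abs(W[...,1]+.05)<.04)];print(n,"table z",np.nanmean(tb[:,2]),np.nanstd(tb[:,2]))
    hsv=cv2.cvtColor(im,cv2.COLOR_BGR2HSV)
    grey=(hsv[...,1]<60)
    for nm,c in (("oblong",(.445,-.15)),("square",(.565,-.21)),("round",(.436,-.255))):
        m=grey&(np.hypot(W[...,0]-c[0],W[...,1]-c[1])<.045)
        # rays onto z=16 plane for top-bright pixels
        v,u=np.nonzero(m); P=np.array([plane(cam(n),a,b,0.012)[:2] for a,b in zip(u,v)])
        rc=cv2.minAreaRect((P*1000).astype(np.float32));print(n,nm,len(P),np.round(rc[0],1),np.round(rc[1],1),round(rc[2],1), "zmax",np.nanpercentile(W[m][:,2],90).round(4))
    m=grey&(np.hypot(W[...,0]-.51,W[...,1]-.15)<.13)&(W[...,2]>.02)
    P=W[m]; print(n,"vise",len(P),P.min(0).round(3),P.max(0).round(3))
    f=m&(W[...,2]<.05);Q=W[f];
    # foot circle: low points
    L=W[grey&(np.hypot(W[...,0]-.51,W[...,1]-.15)<.13)&(W[...,2]>.004)&(W[...,2]<.016)]
    A=np.c_[2*L[:,:2],np.ones(len(L))];x=np.linalg.lstsq(A,(L[:,:2]**2).sum(1),rcond=None)[0]
    print("foot",len(L),x[:2].round(4),np.sqrt(x[2]+x[0]**2+x[1]**2).round(4))
```

```text
[[-0.001  0.434 -0.901]
 [ 0.001 -0.901 -0.434]
 [-1.    -0.002  0.   ]]
scene table z 0.0018665998809706708 0.00900046767180235
scene oblong 96 [ 445. -145.] [36.2 44.6] 61.4 zmax 0.0176
scene square 79 [ 564.8 -209.4] [43.2 30.8] 74.1 zmax 0.0174
scene round 53 [ 433.6 -257.5] [40.9 26.8] 63.4 zmax 0.0177
scene vise 1007 [0.468 0.131 0.021] [0.58  0.233 0.204]
foot 118 [0.5155 0.1641] 0.0513
side table z 0.00296579618376918 0.010195875570738892
side oblong 239 [ 440.2 -153.1] [32.9 55.3] 54.5 zmax 0.018
side square 207 [ 561.5 -214.1] [43.4 31.7] 71.9 zmax 0.018
side round 207 [ 432.1 -260.4] [43.8 32. ] 82.5 zmax 0.0176
side vise 1628 [0.461 0.111 0.02 ] [0.58  0.231 0.206]
foot 235 [0.5112 0.1602] 0.0521
```

```bash
cat >> h.py <<'E'
def Rot(s): return R.from_quat(s["tcp_rot"]).as_matrix()
def plan(pos,Rt,n=None,s=None):
    """rows (round numbers) towards pose"""
    s=s or r.read_state();p=np.array(s["ee_pos"]);M=Rot(s)
    rv=R.from_matrix(M.T@Rt).as_rotvec();d=np.array(pos)-p
    n=n or int(np.ceil(max(np.linalg.norm(d)/.040,np.degrees(np.linalg.norm(rv))/7.0,1)))
    q=M
    for i in range(n):
        print("travel",(q.T@d/n*1000).round(1).tolist(),"rot",np.degrees(rv/n).round(2).tolist())
        q=q@R.from_rotvec(rv/n).as_matrix()
    print(n,"rows")
def down(yz):  # tool down, tool y at world angle yz (deg)
    a=np.radians(yz);x=np.array([0,0,-1.]);y=np.array([np.cos(a),np.sin(a),0]);return np.c_[x,y,np.cross(x,y)]
E
python3 - <<'E'
from h import *
for n in ("scene","side"):
    im=cv2.imread(f"pics/{n}0.png");W=cloud(cam(n),np.load(f"pics/{n}0.npy"))
    hsv=cv2.cvtColor(im,cv2.COLOR_BGR2HSV)
    m=((hsv[...,0]<14)&(hsv[...,1]>200)&(hsv[...,2]>130)).astype(np.uint8)
    k,l,st,c=cv2.connectedComponentsWithStats(m)
    for i in range(1,k):
        if st[i,4]>150: P=W[l==i];print(n,c[i].round(),np.nanpercentile(P,2,axis=0).round(3),np.nanpercentile(P,98,axis=0).round(3))
print("translate only");plan([.442,-.15,.23],Rot(r.read_state()))
s=r.read_state();s["ee_pos"]=np.array([.442,-.15,.23])
plan([.442,-.15,.13],down(-122),s=s)
E
```

```text
scene [301. 166.] [ 0.249 -0.257  0.004] [ 0.356 -0.18   0.192]
scene [365. 231.] [0.265 0.092 0.002] [0.376 0.186 0.193]
translate only
travel [0.1, -26.9, -27.8] rot [0.0, 0.0, 0.0]
travel [0.1, -26.9, -27.8] rot [0.0, 0.0, 0.0]
travel [0.1, -26.9, -27.8] rot [0.0, 0.0, 0.0]
travel [0.1, -26.9, -27.8] rot [0.0, 0.0, 0.0]
travel [0.1, -26.9, -27.8] rot [0.0, 0.0, 0.0]
travel [0.1, -26.9, -27.8] rot [0.0, 0.0, 0.0]
travel [0.1, -26.9, -27.8] rot [0.0, 0.0, 0.0]
travel [0.1, -26.9, -27.8] rot [0.0, 0.0, 0.0]
travel [0.1, -26.9, -27.8] rot [0.0, 0.0, 0.0]
travel [0.1, -26.9, -27.8] rot [0.0, 0.0, 0.0]
travel [0.1, -26.9, -27.8] rot [0.0, 0.0, 0.0]
travel [0.1, -26.9, -27.8] rot [0.0, 0.0, 0.0]
12 rows
travel [11.1, 0.0, -0.0] rot [6.41, 0.01, 0.01]
travel [11.1, 0.0, -0.0] rot [6.41, 0.01, 0.01]
travel [11.1, 0.0, -0.0] rot [6.41, 0.01, 0.01]
travel [11.1, 0.0, -0.0] rot [6.41, 0.01, 0.01]
travel [11.1, 0.0, -0.0] rot [6.41, 0.01, 0.01]
travel [11.1, 0.0, -0.0] rot [6.41, 0.01, 0.01]
travel [11.1, 0.0, -0.0] rot [6.41, 0.01, 0.01]
travel [11.1, 0.0, -0.0] rot [6.41, 0.01, 0.01]
travel [11.1, 0.0, -0.0] rot [6.41, 0.01, 0.01]
9 rows
```

drive_tool --moves '[{"grip": -1, "travel": [-4, -27, -28], "delta_rot": [0, 0, 0]}, {"grip": -1, "travel": [-4, -27, -28], "delta_rot": [0, 0, 0]}, {"grip": -1, "travel": [0, -27, -28], "delta_rot": [0, 0, 0]}, {"grip": -1, "travel": [0, -27, -28], "delta_rot": [0, 0, 0]}, {"grip": -1, "travel": [0, -27, -28], "delta_rot": [0, 0, 0]}]'

```text
time: 0.52
ee_pos: [0.3439, -0.4052, 0.2337]
tcp_rot: [-0.688, -0.151, 0.694, -0.15]
contact_force: [1.0, 0.6, -0.8]
gripper_width: 0.0851
```

drive_tool --moves '[{"grip": -1, "travel": [0, -27, -28], "delta_rot": [0, 0, 0]}, {"grip": -1, "travel": [0, -27, -28], "delta_rot": [0, 0, 0]}, {"grip": -1, "travel": [0, -27, -28], "delta_rot": [0, 0, 0]}, {"grip": -1, "travel": [0, -27, -28], "delta_rot": [0, 0, 0]}, {"grip": -1, "travel": [0, -27, -28], "delta_rot": [0, 0, 0]}]'

```text
time: 0.93
ee_pos: [0.4149, -0.2142, 0.2317]
tcp_rot: [-0.687, -0.151, 0.695, -0.149]
contact_force: [1.3, 0.6, 0.0]
gripper_width: 0.0857
```

drive_tool --moves '[{"grip": -1, "travel": [0, -27, -28], "delta_rot": [0, 0, 0]}, {"grip": -1, "travel": [10, 0, 0], "delta_rot": [6.5, 0, 0]}, {"grip": -1, "travel": [10, 0, 0], "delta_rot": [6.5, 0, 0]}, {"grip": -1, "travel": [10, 0, 0], "delta_rot": [6.5, 0, 0]}, {"grip": -1, "travel": [10, 0, 0], "delta_rot": [6.5, 0, 0]}]'

```text
time: 1.35
ee_pos: [0.4342, -0.1629, 0.192]
tcp_rot: [-0.705, 0.007, 0.709, 0.009]
contact_force: [0.2, -0.6, -0.8]
gripper_width: 0.0853
```

drive_tool --moves '[{"grip": -1, "travel": [10, 0, 0], "delta_rot": [6.5, 0, 0]}, {"grip": -1, "travel": [10, 0, 0], "delta_rot": [6.5, 0, 0]}, {"grip": -1, "travel": [10, 0, 0], "delta_rot": [6.5, 0, 0]}, {"grip": -1, "travel": [10, 0, 0], "delta_rot": [6.5, 0, 0]}, {"grip": -1, "travel": [0, 0, 0], "delta_rot": [0, 0, 0]}]'

```text
time: 1.77
ee_pos: [0.4309, -0.1609, 0.1469]
tcp_rot: [-0.681, 0.174, 0.689, 0.176]
contact_force: [-0.9, 0.4, -0.5]
gripper_width: 0.0852
```

Tracking is good. Now a wrist picture to measure the blank closely.

```bash
cat > blank.py <<'E'
from h import *
import sys
s=r.read_state();im,d=grab_frame("wrist");cv2.imwrite(f"pics/{sys.argv[1]}.png",im)
c=cam("wrist",s);W=cloud(c,d)
g=cv2.cvtColor(im,cv2.COLOR_BGR2HSV)[...,1]<60
m=(g&(W[...,2]>.013)&(W[...,2]<.022)&(np.hypot(W[...,0]-.442,W[...,1]+.152)<.045)).astype(np.uint8)
k,l,st,ce=cv2.connectedComponentsWithStats(m);i=1+np.argmax(st[1:,4])
v,u=np.nonzero(l==i);P=np.array([plane(c,a,b,.016)[:2] for a,b in zip(u,v)])
print("px",ce[i].round(),"n",len(u),"zmed",np.nanmedian(W[l==i][:,2]),"rect",cv2.minAreaRect((P*1000).astype(np.float32)))
print(s["ee_pos"],Rot(s).round(3).tolist(),s["qpos"].round(2))
E
python3 blank.py w1
```

```text
px [268. 189.] n 1338 zmed 0.014911698972283838 rect ((443.12554931640625, -151.15545654296875), (21.576398849487305, 49.722503662109375), 54.576595306396484)
[ 0.43089383 -0.16085306  0.14688667] [[-0.012, -0.48, -0.877], [0.005, -0.877, 0.48], [-1.0, 0.001, 0.013]] [ 0.44  0.16 -0.19  2.06  0.03  0.94 -1.84]
```

View pics/w1.png

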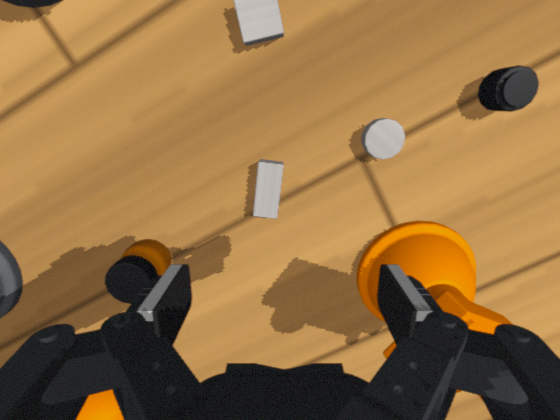

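The wrist view shows the oblong bar at (268,189). Its fitted top face is 49.7 x 21.6 mm, which matches. The square is at (260,20), the round at (384,138) and the jar at (135,280). Next I plan the grasp.

Run:
```python
from h import *
plan([.4382,-.1477,.110],down(-125.4),2)
s=r.read_state();s["ee_pos"]=np.array([.4382,-.1477,.11]);s["tcp_rot"]=R.from_matrix(down(-125.4)).as_quat()
plan([.4382,-.1477,.005],down(-125.4),5,s)
```

```text
travel [18.9, -7.5, -0.0] rot [3.48, 0.32, -0.04]
travel [18.9, -7.4, 0.6] rot [3.48, 0.32, -0.04]
2 rows
travel [21.0, 0.0, 0.0] rot [-0.0, -0.0, -0.0]
travel [21.0, 0.0, 0.0] rot [-0.0, -0.0, -0.0]
travel [21.0, 0.0, 0.0] rot [-0.0, -0.0, -0.0]
travel [21.0, 0.0, 0.0] rot [-0.0, -0.0, -0.0]
travel [21.0, 0.0, 0.0] rot [-0.0, -0.0, -0.0]
5 rows
```

drive_tool --moves '[{"grip": -1, "travel": [19, -7.5, 0], "delta_rot": [3.5, 0.3, 0]}, {"grip": -1, "travel": [19, -7.5, 0.6], "delta_rot": [3.5, 0.3, 0]}, {"grip": -1, "travel": [15, 0, 0], "delta_rot": [0, 0, 0]}, {"grip": -1, "travel": [15, 0, 0], "delta_rot": [0, 0, 0]}, {"grip": -1, "travel": [10, 0, 0], "delta_rot": [0, 0, 0]}]'

```text
time: 2.23
ee_pos: [0.4437, -0.1489, 0.0725]
tcp_rot: [0.679, -0.213, -0.67, -0.212]
contact_force: [-0.6, 0.4, -0.3]
gripper_width: 0.0857
```

```bash
python3 blank.py w2; python3 -c "
from h import *
plan([.4382,-.1477,.005],down(-125.4),4)"
```

```text
px [288. 226.] n 2238 zmed 0.014934086084370288 rect ((443.74237060546875, -151.61148071289062), (21.01717758178711, 48.585540771484375), 54.44266128540039)
[ 0.44370065 -0.14894612  0.07245129] [[0.011, -0.573, -0.82], [-0.005, -0.82, 0.573], [-1.0, -0.002, -0.011]] [ 0.39  0.27 -0.18  2.12  0.08  0.74 -2.02]
travel [16.5, 0.4, 1.2] rot [0.11, -0.13, 0.02]
travel [16.5, 0.4, 1.2] rot [0.11, -0.13, 0.02]
travel [16.5, 0.4, 1.1] rot [0.11, -0.13, 0.02]
travel [16.5, 0.4, 1.1] rot [0.11, -0.13, 0.02]
4 rows
```

Consistent within 0.7 mm. I descend, check, then close.

drive_tool --moves '[{"grip": -1, "travel": [18, 0.2, 1.2], "delta_rot": [0.1, -0.2, 0]}, {"grip": -1, "travel": [18, 0.2, 1.2], "delta_rot": [0.1, -0.2, 0]}, {"grip": -1, "travel": [16, 0.2, 1.2], "delta_rot": [0.1, -0.2, 0]}, {"grip": -1, "travel": [12, 0.2, 1.2], "delta_rot": [0.1, -0.1, 0]}, {"grip": -1, "travel": [2, 0, 0], "delta_rot": [0, 0, 0]}]'

```text
time: 2.7
ee_pos: [0.4429, -0.1487, 0.0066]
tcp_rot: [0.676, -0.212, -0.673, -0.213]
contact_force: [-1.5, -0.5, 0.3]
gripper_width: 0.0851
```

```bash
python3 -c "
from h import *
plan([.4387,-.1479,.005],down(-125.5),1)"
```

```text
travel [1.6, 1.7, 3.9] rot [0.53, -0.23, 0.22]
1 rows
```

drive_tool --moves '[{"grip": -1, "travel": [1, 1.5, 4], "delta_rot": [0.5, 0, 0]}, {"grip": -1, "travel": [1, 0.5, 2], "delta_rot": [0, 0, 0]}, {"grip": 1, "travel": [0, 0, 0], "delta_rot": [0, 0, 0]}, {"grip": 1, "travel": [0, 0, 0], "delta_rot": [0, 0, 0]}, {"grip": 1, "travel": [0, 0, 0], "delta_rot": [0, 0, 0]}]'

```text
time: 3.12
ee_pos: [0.4388, -0.1479, 0.0077]
tcp_rot: [0.677, -0.214, -0.67, -0.216]
contact_force: [0.3, -0.2, -1.0]
gripper_width: 0.0519
```

drive_tool --moves '[{"grip": 1, "travel": [0, 0, 0], "delta_rot": [0, 0, 0]}, {"grip": 1, "travel": [0, 0, 0], "delta_rot": [0, 0, 0]}, {"grip": 1, "travel": [0, 0, 0], "delta_rot": [0, 0, 0]}, {"grip": 1, "travel": [0, 0, 0], "delta_rot": [0, 0, 0]}, {"grip": 1, "travel": [0, 0, 0], "delta_rot": [0, 0, 0]}]'

```text
time: 3.53
ee_pos: [0.4399, -0.1483, 0.0092]
tcp_rot: [0.678, -0.214, -0.669, -0.216]
contact_force: [0.6, -0.5, -1.6]
gripper_width: 0.0201
```

drive_tool --moves '[{"grip": 0, "travel": [0, 0, 0], "delta_rot": [0, 0, 0]}, {"grip": 0, "travel": [4, 0, 1], "delta_rot": [0, 0, 0]}, {"grip": 1, "travel": [2.5, 0, 0], "delta_rot": [0, 0, 0]}, {"grip": 1, "travel": [0.5, 0, 0], "delta_rot": [0, 0, 0]}, {"grip": 1, "travel": [0.5, 0, 0], "delta_rot": [0, 0, 0]}]'

```text
time: 3.95
ee_pos: [0.4395, -0.1478, 0.002]
tcp_rot: [0.678, -0.214, -0.669, -0.216]
contact_force: [-3.5, 1.8, 17.6]
gripper_width: 0.0204
```

drive_tool --moves '[{"grip": 1, "travel": [0.3, 0, 0], "delta_rot": [0, 0, 0]}, {"grip": 1, "travel": [0.3, 0, 0], "delta_rot": [0, 0, 0]}]'

```text
time: 4.12
ee_pos: [0.4395, -0.1478, 0.002]
tcp_rot: [0.678, -0.215, -0.669, -0.216]
contact_force: [-1.5, 1.4, 4.3]
gripper_width: 0.0202
```

drive_tool --moves '[{"grip": 1, "travel": [-20, 0, 0], "delta_rot": [0, 0, 0]}, {"grip": 1, "travel": [-35, 0, 0], "delta_rot": [0, 0, 0]}, {"grip": 1, "travel": [-40, 0, 0], "delta_rot": [0, 0, 0]}, {"grip": 1, "travel": [-40, 0, 0], "delta_rot": [0, 0, 0]}, {"grip": 1, "travel": [-40, 0, 0], "delta_rot": [0, 0, 0]}]'

```text
time: 4.53
ee_pos: [0.4285, -0.1447, 0.1726]
tcp_rot: [-0.668, 0.214, 0.679, 0.215]
contact_force: [1.2, -1.1, -1.1]
gripper_width: 0.02
```

drive_tool --moves '[{"grip": 1, "travel": [-40, 0, 0], "delta_rot": [0, 0, 0]}, {"grip": 1, "travel": [-40, 0, 0], "delta_rot": [0, 0, 0]}, {"grip": 1, "travel": [-20, 0, 0], "delta_rot": [0, 0, 0]}]'

```text
time: 4.78
ee_pos: [0.4295, -0.1452, 0.2798]
tcp_rot: [-0.67, 0.214, 0.678, 0.215]
contact_force: [0.3, -0.8, -0.9]
gripper_width: 0.0201
```

```bash
cat > vise.py <<'E'
from h import *
rng=np.random.default_rng(0)
def planes(P,k=3,tol=.0015):
    for _ in range(k):
        best=None
        for _ in range(3000):
            a,b,c=P[rng.choice(len(P),3,False)];n=np.cross(b-a,c-a);L=np.linalg.norm(n)
            if L<2e-5: continue
            n/=L; n*=np.sign(n[2]) or 1
            if abs(np.degrees(np.arccos(n[2]))-30)>6: continue
            i=np.abs((P-a)@n)<tol
            if best is None or i.sum()>best.sum(): best=i
        Q=P[best];c=Q.mean(0);n=np.linalg.svd(Q-c)[2][2];n*=np.sign(n[2])
        print(len(Q),"c",c.round(4),"tilt",np.degrees(np.arccos(n[2])).round(1),"yaw",np.degrees(np.arctan2(-n[1],-n[0])).round(1),"off",(n@(c-[.513,.16,0])).round(4),"ext",np.ptp(Q,axis=0).round(3))
        P=P[~best]
if __name__=="__main__":
  for n in ("side","scene"):
    im=cv2.imread(f"pics/{n}0.png");W=cloud(cam(n),np.load(f"pics/{n}0.npy"))
    m=(cv2.cvtColor(im,cv2.COLOR_BGR2HSV)[...,1]<60)&(np.hypot(W[...,0]-.513,W[...,1]-.16)<.1)&(W[...,2]>.07)
    print(n);planes(W[m])
E
python3 vise.py
python3 - <<'E'
from h import *
n="side";W=cloud(cam(n),np.load("pics/side0.npy"))
m=(np.hypot(W[...,0]-.513,W[...,1]-.16)<.11)&(W[...,2]>.15)
v,u=np.nonzero(m);print(len(u),u.min(),u.max(),v.min(),v.max())
im,d=grab_frame("side");im2,d2=grab_frame("scene");cv2.imwrite("pics/side1.png",im);cv2.imwrite("pics/scene1.png",im2);print(r.read_state()["ee_pos"])
E
```

```text
side
180 c [0.5232 0.1546 0.113 ] tilt 29.8 yaw 25.1 off 0.0946 ext [0.108 0.081 0.059]
105 c [0.5223 0.156  0.1214] tilt 33.0 yaw 69.6 off 0.1021 ext [0.116 0.05  0.047]
85 c [0.5175 0.1498 0.1109] tilt 35.1 yaw 67.4 off 0.0952 ext [0.116 0.067 0.062]
scene
113 c [0.5372 0.1971 0.1554] tilt 36.4 yaw -157.6 off 0.1467 ext [0.097 0.068 0.056]
82 c [0.539  0.1823 0.1274] tilt 29.1 yaw 22.6 off 0.0955 ext [0.101 0.057 0.052]
75 c [0.5009 0.1593 0.1191] tilt 27.7 yaw 22.0 off 0.1108 ext [0.085 0.051 0.048]
288 238 270 154 176
[ 0.43036445 -0.14544243  0.27927718]
```

Both views agree: tilt is 29°, yaw is 23°, and the rib stands 15 mm above the plate (offsets 0.1108 and 0.0955). I move to a wrist view square to the bed.

```bash
cat >> h.py <<'E'
def bedR(yaw,tilt=30):
    a,t=np.radians(yaw),np.radians(tilt);bz=np.array([-np.sin(t)*np.cos(a),-np.sin(t)*np.sin(a),np.cos(t)]);by=np.array([-np.sin(a),np.cos(a),0]);return np.c_[np.cross(by,bz),by,bz]
def toolR(B): return np.c_[-B[:,2],-B[:,1],-B[:,0]]
E
python3 - <<'E'
from h import *
B=bedR(23);print(B.round(3).tolist());plan([.415,.122,.245],toolR(B))
E
```

```text
[[0.797, -0.391, -0.46], [0.338, 0.921, -0.195], [0.5, 0.0, 0.866]]
travel [3.6, -20.9, 16.7] rot [-5.7, 2.79, -1.51]
travel [3.4, -22.4, 14.7] rot [-5.7, 2.79, -1.51]
travel [3.3, -23.7, 12.6] rot [-5.7, 2.79, -1.51]
travel [3.4, -24.7, 10.3] rot [-5.7, 2.79, -1.51]
travel [3.6, -25.5, 8.0] rot [-5.7, 2.79, -1.51]
travel [4.0, -26.1, 5.6] rot [-5.7, 2.79, -1.51]
travel [4.4, -26.5, 3.2] rot [-5.7, 2.79, -1.51]
travel [5.0, -26.5, 0.8] rot [-5.7, 2.79, -1.51]
travel [5.7, -26.3, -1.6] rot [-5.7, 2.79, -1.51]
travel [6.6, -25.9, -3.9] rot [-5.7, 2.79, -1.51]
10 rows
```

drive_tool --moves '[{"grip": 1, "travel": [3, -21, 17], "delta_rot": [-5.7, 2.8, -1.5]}, {"grip": 1, "travel": [3, -22, 15], "delta_rot": [-5.7, 2.8, -1.5]}, {"grip": 1, "travel": [3, -24, 13], "delta_rot": [-5.7, 2.8, -1.5]}, {"grip": 1, "travel": [3, -25, 10], "delta_rot": [-5.7, 2.8, -1.5]}, {"grip": 1, "travel": [3, -26, 8], "delta_rot": [-5.7, 2.8, -1.5]}]'

```text
time: 5.3
ee_pos: [0.4201, -0.0117, 0.2561]
tcp_rot: [0.792, -0.018, -0.608, -0.056]
contact_force: [-0.4, 1.5, -1.6]
gripper_width: 0.0204
```

drive_tool --moves '[{"grip": 1, "travel": [3, -26, 6], "delta_rot": [-5.7, 2.8, -1.5]}, {"grip": 1, "travel": [4, -26, 3], "delta_rot": [-5.7, 2.8, -1.5]}, {"grip": 1, "travel": [5, -26, 1], "delta_rot": [-5.7, 2.8, -1.5]}, {"grip": 1, "travel": [5, -26, -2], "delta_rot": [-5.7, 2.8, -1.5]}, {"grip": 1, "travel": [6, -26, -4], "delta_rot": [-5.7, 2.8, -1.5]}]'

```text
time: 5.72
ee_pos: [0.3984, 0.1247, 0.228]
tcp_rot: [0.844, 0.185, -0.491, 0.111]
contact_force: [-0.3, 0.8, -1.8]
gripper_width: 0.0207
```

Run:
```python
from h import *
from vise import planes
plan([.415,.122,.245],toolR(bedR(23)))
s=r.read_state();print(s["qpos"].round(2),s["qd"].round(2))
im,d=grab_frame("wrist");cv2.imwrite("pics/w3.png",im);np.savez("pics/w3.npz",d=d,p=s["ee_pos"],q=s["tcp_rot"])
W=cloud(cam("wrist",s),d);g=cv2.cvtColor(im,cv2.COLOR_BGR2HSV)[...,1]<70
P=W[g&(np.hypot(W[...,0]-.513,W[...,1]-.16)<.1)&(W[...,2]>.07)&(d>.19)];print(len(P));planes(P,3,.001)
```

```text
travel [-7.8, 9.5, -20.4] rot [1.86, 0.39, 0.65]
1 rows
[ 0.02 -0.33 -0.32  2.39 -0.3   0.56 -1.23] [-0.77 -0.12 -0.03  0.46 -0.44 -0.88  0.95]
8898
2469 c [0.512  0.1657 0.1081] tilt 30.0 yaw 24.1 off 0.0928 ext [0.111 0.092 0.06 ]
1344 c [0.498  0.1548 0.1154] tilt 29.9 yaw 24.3 off 0.1079 ext [0.052 0.041 0.029]
1351 c [0.5034 0.2013 0.1742] tilt 28.4 yaw 23.8 off 0.1494 ext [0.043 0.057 0.014]
```

View pics/w3.png

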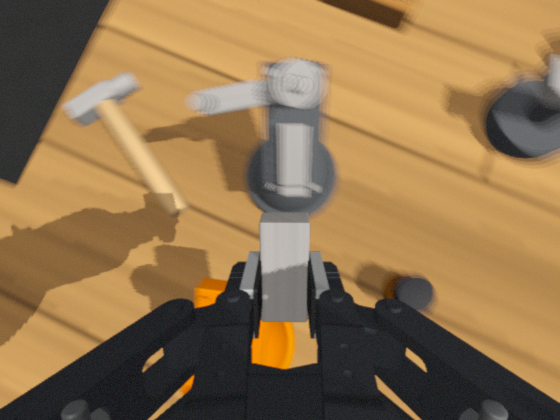

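drive_tool --moves '[{"grip": 1, "travel": [-4, 6, -20], "delta_rot": [3, 0, 0.6]}, {"grip": 1, "travel": [0, 0, 0], "delta_rot": [0, 0, 0]}, {"grip": 1, "travel": [0, 0, 0], "delta_rot": [0, 0, 0]}]'

```text
time: 6.02
ee_pos: [0.4032, 0.129, 0.2292]
tcp_rot: [0.841, 0.174, -0.503, 0.096]
contact_force: [-0.1, 0.2, -2.4]
gripper_width: 0.0203
```

Run:
```python
from h import *
from vise import planes
s=r.read_state();print(s["ee_pos"],s["qpos"].round(2),s["qd"].round(2))
im,d=grab_frame("wrist");cv2.imwrite("pics/w4.png",im);np.savez("pics/w4.npz",d=d,p=s["ee_pos"],q=s["tcp_rot"])
W=cloud(cam("wrist",s),d);g=cv2.cvtColor(im,cv2.COLOR_BGR2HSV)[...,1]<70
P=W[g&(np.hypot(W[...,0]-.513,W[...,1]-.16)<.1)&(W[...,2]>.07)&(d>.19)];print(len(P));planes(P,3,.001)
cv2.imwrite("pics/w4c.png",cv2.resize(im[30:260,160:400],None,fx=2.6,fy=2.6,interpolation=cv2.INTER_CUBIC))
```

```text
[0.40324541 0.12899089 0.22920145] [ 0.05 -0.3  -0.36  2.37 -0.28  0.58 -1.29] [-0.    0.02 -0.01 -0.02  0.   -0.04 -0.01]
9696
2825 c [0.5176 0.1639 0.1107] tilt 30.0 yaw 24.9 off 0.093 ext [0.115 0.091 0.061]
1441 c [0.5114 0.1706 0.1947] tilt 29.8 yaw 27.0 off 0.1673 ext [0.056 0.077 0.017]
1397 c [0.5029 0.2018 0.1742] tilt 30.5 yaw 23.5 off 0.1463 ext [0.042 0.057 0.015]
```

View pics/w4c.png

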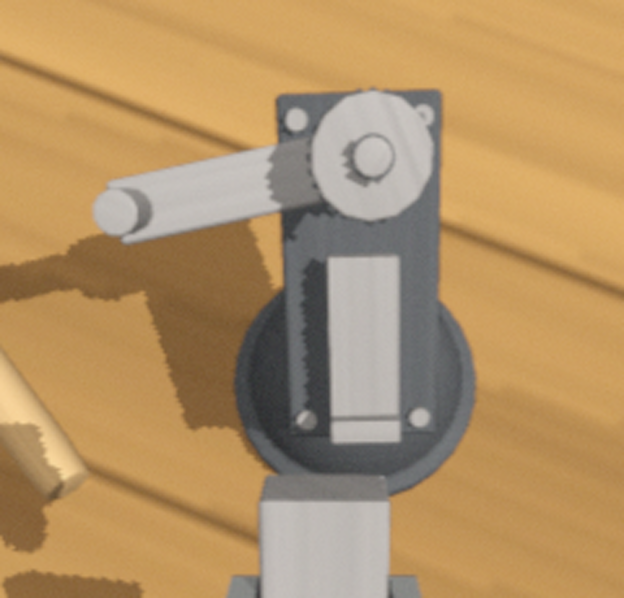

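Clear view. In the crop, the rib edges are at x 329 and 400 from y 256, the ledge line is at y 418, the stud top is at (374,155) and the peg top at (115,211). The strap is swung out, clear of the bed. Next, the exact bed frame.

```bash
cat > bed.py <<'E'
from h import *
z=np.load("pics/w4.npz");s=dict(ee_pos=z["p"],tcp_rot=z["q"]);d=z["d"];c=cam("wrist",s);W=cloud(c,d)
im=cv2.imread("pics/w4.png");g=cv2.cvtColor(im,cv2.COLOR_BGR2GRAY);hs=cv2.cvtColor(im,cv2.COLOR_BGR2HSV)
wood=(hs[...,1]>90)&(W[...,2]<.02);T=W[wood];A=np.c_[T[:,:2],np.ones(len(T))]
co=np.linalg.lstsq(A,T[:,2],rcond=None)[0];print("bench z fit",co.round(4),"at vise",(co@[.51,.16,1]).round(4))
px=lambda x,y:(x/2.6+160-.3,y/2.6+30-.3)
roi=np.zeros_like(g);roi[int(px(0,250)[1]):int(px(0,416)[1]),int(px(322,0)[0]):int(px(408,0)[0])]=1
m=(roi>0)&(g>130);k,l,st,ce=cv2.connectedComponentsWithStats(m.astype(np.uint8));i=1+np.argmax(st[1:,4]);m=l==i
print("rib px",st[i],"grey in/out",g[m].mean())
Q=W[cv2.erode(m.astype(np.uint8),np.ones((5,5)))>0];ctr=Q.mean(0);n=np.linalg.svd(Q-ctr)[2][2];n*=np.sign(n[2])
print("rib centre",ctr.round(4),"tilt",np.degrees(np.arccos(n[2])).round(2),"yaw",np.degrees(np.arctan2(-n[1],-n[0])).round(2),"rms",((Q-ctr)@n).std())
for yaw in (24.3,):
    B=bedR(yaw)
    def on(u,v,zz=0,off=0): # intersect with bed plane through ctr (+zz), return bed xy rel. ctr
        o,dd=ray(c,u,v);nn=B[:,2];p0=ctr+nn*(zz+off);p=o+dd*((p0-o)@nn)/(dd@nn);return p
    v,u=np.nonzero(m);P=np.array([(B.T@(on(a,b)-ctr))[:2] for a,b in zip(u,v)])
    print("rect mm",cv2.minAreaRect((P*1000).astype(np.float32)))
    L=(B.T@(on(*px(329,256))-ctr))*1e3;Rr=(B.T@(on(*px(400,256))-ctr))*1e3;print("rib top corners",L.round(1),Rr.round(1))
    print("ledge edge (z=8)",((B.T@(on(*px(366,418),.008)-ctr))*1e3).round(1),"ledge low end",((B.T@(on(*px(366,442),.008)-ctr))*1e3).round(1))
    print("stud top z64",((B.T@(on(*px(374,155),.064)-ctr))*1e3).round(1))
    for h in (.052,.0565,.062): print("peg top at",h,((B.T@(on(*px(115,211),h)-ctr))*1e3).round(1))
    # heights in bed frame
    bh=lambda x,y:(np.nanmedian([(W[int(round(px(x+dx,y+dy)[1])),int(round(px(x+dx,y+dy)[0]))]-ctr)@B[:,2] for dx in (-5,0,5) for dy in (-5,0,5)])*1e3).round(1)
    print("heights: stud",bh(374,155),"nut",bh(345,190),"strap",bh(200,190),"peg",bh(115,211),"plate",bh(420,350))
E
python3 bed.py
```

```text
bench z fit [ 0.0007  0.0006 -0.0012] at vise -0.0007
rib px [ 286  128   28   61 1669] grey in/out 182.19952067106053Traceback (most recent call last):
  File "bed.py", line 10, in <module>
    Q=W[cv2.erode(m.astype(np.uint8),np.ones((5,5)))>0];ctr=Q.mean(0);n=np.linalg.svd(Q-ctr)[2][2];n*=np.sign(n[2])
                                                                        ~~~~~~~~~~~~~^^^^^^^
    u, s, vh = gufunc(a, signature=signature)
               ~~~~~~^^^^^^^^^^^^^^^^^^^^^^^^
    raise LinAlgError("SVD did not converge")
numpy.linalg.LinAlgError: SVD did not converge
```

```bash
sed -i 's/>0\];ctr=/>0];Q=Q[~np.isnan(Q).any(1)];Q=Q[np.abs(Q[:,2]-np.median(Q[:,2]))<.03];ctr=/' bed.py; python3 bed.py
```

```text
bench z fit [ 0.0007  0.0006 -0.0012] at vise -0.0007
rib px [ 286  128   28   61 1669] grey in/out 182.19952067106053
rib centre [0.499  0.1552 0.1161] tilt 29.98 yaw 24.53 rms 0.0006899605365949706
rect mm ((-0.7083816528320312, 0.2684755325317383), (54.67845916748047, 24.218273162841797), 0.06588349491357803)
rib top corners [26.6 11.5 -0. ] [ 25.9 -12.3  -0. ]
ledge edge (z=8) [-27.8   0.1   8. ] ledge low end [-36.5   0.2   8. ]
stud top z64 [56.3 -0.1 64. ]
peg top at 0.052 [44.4 69.1 52. ]
peg top at 0.0565 [44.5 68.  56.5]
peg top at 0.062 [44.7 66.7 62. ]
heights: stud 64.3 nut 58.5 strap 38.7 peg 60.8 plate -15.0
```

```bash
cat >> h.py <<'E'
BED=bedR(24.3);O=np.array([.499,.1552,.1161])-.0034*BED[:,0]+.0005*BED[:,2]
def W_of(x,y,z): return O+BED@(np.array([x,y,z])/1e3)
def where(s=None):
    s=s or r.read_state();print("TCP in bed mm",(BED.T@(s["ee_pos"]-O)*1e3).round(1),"rot err deg",np.degrees(R.from_matrix(Rot(s).T@toolR(BED)).as_rotvec()).round(2),"t",s["time"],"F",s["contact_force"].round(1),"w",round(s["gripper_width"],4),"q",s["qpos"].round(2).tolist())
E
python3 - <<'E'
from h import *
print("O",O.round(4))
s=r.read_state();c=cam("wrist",s);M=Rot(s)
px=lambda x,y:(x/2.6+160-.3,y/2.6+30-.3)
for (x,y,tx) in ((265,500,-.014),(388,500,-.014),(265,476,.002),(386,476,.002)):
    o,d=ray(c,*px(x,y));o=M.T@(o-s["ee_pos"]);d=M.T@d;print("blank end in tool mm",((o+d*(tx-o[0])/d[0])*1e3).round(1))
where();plan(W_of(3-5,0,40),toolR(BED))
E
```

```text
O [0.4961 0.1539 0.1148]
blank end in tool mm [-14.   -9.1 -29.5]
blank end in tool mm [-14.   10.9 -29.5]
blank end in tool mm [  2.  -10.2 -28.4]
blank end in tool mm [  2.   11.8 -28.4]
TCP in bed mm [-24.1  15.3 146.7] rot err deg [-1.63  1.55 -0.07] t 6.0667 F [ 0.5  0.2 -1.5] w 0.0205 q [0.05, -0.3, -0.36, 2.37, -0.28, 0.58, -1.29]
travel [35.3, 4.8, -8.5] rot [-0.54, 0.52, -0.02]
travel [35.4, 4.9, -8.1] rot [-0.54, 0.52, -0.02]
travel [35.5, 5.0, -7.7] rot [-0.54, 0.52, -0.02]
3 rows
```

drive_tool --moves '[{"grip": 1, "travel": [30, 5, -8], "delta_rot": [-0.6, 0.6, 0]}, {"grip": 1, "travel": [30, 5, -8], "delta_rot": [-0.6, 0.6, 0]}, {"grip": 1, "travel": [30, 5, -8], "delta_rot": [-0.6, 0.6, 0]}, {"grip": 1, "travel": [10, 0, 0], "delta_rot": [0, 0, 0]}]'

```text
time: 6.4
ee_pos: [0.4762, 0.1406, 0.1532]
tcp_rot: [0.85, 0.181, -0.483, 0.107]
contact_force: [-0.5, 1.0, -2.5]
gripper_width: 0.0203
```

```bash
python3 -c "
from h import *
where();plan(W_of(-1.5,.5,20),toolR(BED),2)"
```

```text
TCP in bed mm [-1.2 -3.9 45. ] rot err deg [ 0.21 -0.66 -0.37] t 6.4 F [-0.5  1.  -2.5] w 0.0203 q [0.08, -0.02, -0.42, 2.37, -0.16, 0.26, -1.35]
travel [12.5, -2.3, 0.3] rot [0.11, -0.33, -0.18]
travel [12.5, -2.2, 0.2] rot [0.11, -0.33, -0.18]
2 rows
```

drive_tool --moves '[{"grip": 1, "travel": [12, -3, 0.5], "delta_rot": [0.1, -0.4, -0.3]}, {"grip": 1, "travel": [10, -2, 0.5], "delta_rot": [0, -0.4, -0.2]}]'

```text
time: 6.57
ee_pos: [0.4818, 0.1468, 0.13]
tcp_rot: [0.843, 0.183, -0.495, 0.105]
contact_force: [-0.6, -0.9, -1.5]
gripper_width: 0.0205
```

```bash
python3 -c "
from h import *
where();plan(W_of(-1.5,.5,10),toolR(BED),1)"
```

```text
TCP in bed mm [-6.2 -0.5 21.1] rot err deg [-0.08  0.74  0.19] t 6.5667 F [-0.6 -0.9 -1.5] w 0.0205 q [0.08, 0.05, -0.45, 2.36, -0.07, 0.23, -1.44]
travel [11.0, -1.0, -4.9] rot [-0.08, 0.74, 0.19]
1 rows
```

drive_tool --moves '[{"grip": 1, "travel": [5, -1, -6], "delta_rot": [0, 0, 0]}, {"grip": 1, "travel": [5, -0.5, -2], "delta_rot": [0, 0, 0]}]'

```text
time: 6.73
ee_pos: [0.4879, 0.1514, 0.123]
tcp_rot: [0.84, 0.183, -0.499, 0.107]
contact_force: [1.3, 0.7, -2.4]
gripper_width: 0.0203
```

```bash
python3 -c "
from h import *
where();plan(W_of(-1.5,.5,6),toolR(BED),1)"
```

```text
TCP in bed mm [-3.3  1.1 11.3] rot err deg [0.06 1.39 0.19] t 6.7333 F [ 1.3  0.7 -2.4] w 0.0203 q [0.23, 0.09, -0.61, 2.34, 0.09, 0.23, -1.59]
travel [5.3, 0.6, -1.9] rot [0.06, 1.39, 0.19]
1 rows
```

drive_tool --moves '[{"grip": 1, "travel": [2, 0.3, -4], "delta_rot": [0, 0.4, 0]}, {"grip": 1, "travel": [4, 0.2, -1], "delta_rot": [0, 0.4, 0]}]'

```text
time: 6.9
ee_pos: [0.4904, 0.1525, 0.1176]
tcp_rot: [0.84, 0.183, -0.499, 0.108]
contact_force: [0.2, -0.8, -2.6]
gripper_width: 0.0202
```

```bash
python3 -c "
from h import *
where();plan(W_of(-2.5,.5,3),toolR(BED),1)"
```

```text
TCP in bed mm [-3.6  1.1  5.3] rot err deg [0.2  1.35 0.16] t 6.9 F [ 0.2 -0.8 -2.6] w 0.0202 q [0.54, 0.14, -0.95, 2.34, 0.4, 0.24, -1.88]
travel [2.3, 0.6, -1.2] rot [0.2, 1.35, 0.16]
1 rows
```

drive_tool --moves '[{"grip": 1, "travel": [2, 0.3, -1.5], "delta_rot": [0, 0.2, 0]}]'

```text
time: 6.98
ee_pos: [0.4915, 0.1519, 0.1155]
tcp_rot: [0.841, 0.183, -0.498, 0.107]
contact_force: [-15.2, -1.5, 12.3]
gripper_width: 0.0206
```

drive_tool --moves '[{"grip": 1, "travel": [1.2, 0, -0.5], "delta_rot": [0, 0, 0]}]'

```text
time: 7.07
ee_pos: [0.4916, 0.1518, 0.1146]
tcp_rot: [0.841, 0.183, -0.499, 0.107]
contact_force: [-52.1, -13.2, 75.3]
gripper_width: 0.0204
```

```bash
python3 -c "
from h import *
where();plan(W_of(-3.5,.5,2),toolR(BED),1)"
```

```text
TCP in bed mm [-4.4 -0.1  2.3] rot err deg [0.06 1.32 0.18] t 7.0667 F [-52.1 -13.2  75.3] w 0.0204 q [0.56, 0.16, -0.97, 2.34, 0.46, 0.23, -1.94]
travel [0.3, -0.6, -0.9] rot [0.06, 1.32, 0.18]
1 rows
```

drive_tool --moves '[{"grip": 1, "travel": [-1, 0, 0], "delta_rot": [0, 0, 0]}, {"grip": -1, "travel": [0, 0, 0], "delta_rot": [0, 0, 0]}, {"grip": -1, "travel": [0, 0, 0], "delta_rot": [0, 0, 0]}, {"grip": -1, "travel": [0, 0, 0], "delta_rot": [0, 0, 0]}, {"grip": -1, "travel": [0, 0, 0], "delta_rot": [0, 0, 0]}]'

```text
time: 7.48
ee_pos: [0.491, 0.1485, 0.1148]
tcp_rot: [0.841, 0.181, -0.499, 0.106]
contact_force: [-0.8, -0.3, 0.2]
gripper_width: 0.0678
```

```bash
cat > chk.py <<'E'
from h import *
import sys
where();s=r.read_state();im,d=grab_frame("wrist");cv2.imwrite(f"pics/{sys.argv[1]}.png",im);np.savez(f"pics/{sys.argv[1]}.npz",d=d,p=s["ee_pos"],q=s["tcp_rot"])
c=cam("wrist",s);W=cloud(c,d);X=(W-O)@BED*1e3
g=cv2.cvtColor(im,cv2.COLOR_BGR2HSV)[...,1]<70
m=(g&(np.abs(X[...,2]-15.5)<5)&(np.abs(X[...,0])<45)&(np.abs(X[...,1])<25)).astype(np.uint8)
k,l,st,ce=cv2.connectedComponentsWithStats(m);i=1+np.argmax(st[1:,4])
n=BED[:,2];P=[]
for v,u in zip(*np.nonzero(l==i)):
    o,dd=ray(c,u,v);p=o+dd*((O+n*.016-o)@n)/(dd@n);P.append((BED.T@(p-O))[:2]*1e3)
print("blank top",len(P),"rect bed mm",cv2.minAreaRect(np.array(P,np.float32)),"zmed",np.nanmedian(X[l==i][:,2]).round(1))
E
python3 chk.py w5
```

```text
TCP in bed mm [-6.  -2.8  3.4] rot err deg [-0.11  1.35  0.06] t 7.4833 F [-0.8 -0.3  0.2] w 0.0678 q [0.58, 0.16, -0.98, 2.34, 0.45, 0.23, -1.93]
blank top 4898 rect bed mm ((0.6689224243164062, -1.058363914489746), (21.740995407104492, 51.34402847290039), 89.98392486572266) zmed 15.5
```

The blank is at bed x=+0.7, y=-1.1 mm, square, with its top at 15.5 mm. The placing is good. I retract along the tool axis and plan the swing with a loose cage on the peg.

drive_tool --moves '[{"grip": -1, "travel": [-12, 0, 0], "delta_rot": [0, 0, 0]}, {"grip": -1, "travel": [-25, 0, 0], "delta_rot": [0, 0, 0]}, {"grip": -1, "travel": [-30, 0, 0], "delta_rot": [0, 0, 0]}, {"grip": -1, "travel": [-25, 0, 0], "delta_rot": [0, 0, 0]}, {"grip": -1, "travel": [0, 0, 0], "delta_rot": [0, 0, 0]}]'

```text
time: 7.95
ee_pos: [0.4681, 0.1301, 0.1541]
tcp_rot: [0.838, 0.172, -0.506, 0.109]
contact_force: [0.8, -0.7, 0.4]
gripper_width: 0.0856
```

```bash
cat >> h.py <<'E'
def toolS(deg):  # tool square to bed, tool y at angle deg from bed x in bed plane
    a=np.radians(deg);y=BED[:,0]*np.cos(a)+BED[:,1]*np.sin(a);x=-BED[:,2];return np.c_[x,y,np.cross(x,y)]
def whereS(deg,s=None):
    s=s or r.read_state();print("TCP bed",(BED.T@(s["ee_pos"]-O)*1e3).round(1),"err",np.degrees(R.from_matrix(Rot(s).T@toolS(deg)).as_rotvec()).round(2),"t",round(s["time"],2),"F",s["contact_force"].round(1),"w",round(s["gripper_width"],4),"q",s["qpos"].round(2).tolist())
E
python3 chk.py w6;python3 - <<'E'
from h import *
plan(W_of(48,67,95),toolS(10))
E
```

```text
TCP in bed mm [-10.9 -10.2  51.7] rot err deg [-0.44  2.42 -0.86] t 7.95 F [ 0.8 -0.7  0.4] w 0.0856 q [0.94, -0.04, -1.24, 2.34, -0.22, 0.34, -1.27]
blank top 2999 rect bed mm ((0.3673744201660156, -0.9525108337402344), (21.57035255432129, 50.40298080444336), 89.62749481201172) zmed 15.5
travel [-3.2, -5.1, -3.8] rot [-6.69, 0.17, 0.1]
travel [-3.2, -4.7, -4.4] rot [-6.69, 0.17, 0.1]
travel [-3.1, -4.1, -4.9] rot [-6.69, 0.17, 0.1]
travel [-3.1, -3.5, -5.3] rot [-6.69, 0.17, 0.1]
travel [-3.1, -2.9, -5.7] rot [-6.69, 0.17, 0.1]
travel [-3.1, -2.2, -6.0] rot [-6.69, 0.17, 0.1]
travel [-3.1, -1.4, -6.2] rot [-6.69, 0.17, 0.1]
travel [-3.1, -0.7, -6.4] rot [-6.69, 0.17, 0.1]
travel [-3.1, 0.1, -6.4] rot [-6.69, 0.17, 0.1]
travel [-3.0, 0.8, -6.4] rot [-6.69, 0.17, 0.1]
travel [-3.0, 1.6, -6.3] rot [-6.69, 0.17, 0.1]
travel [-3.0, 2.3, -6.0] rot [-6.69, 0.17, 0.1]
travel [-3.0, 3.0, -5.7] rot [-6.69, 0.17, 0.1]
travel [-3.0, 3.6, -5.4] rot [-6.69, 0.17, 0.1]
travel [-2.9, 4.2, -4.9] rot [-6.69, 0.17, 0.1]
15 rows
```

drive_tool --moves '[{"grip": -1, "travel": [-20, 0, 0], "delta_rot": [0, 0, 0]}, {"grip": -1, "travel": [-20, -3, -3], "delta_rot": [0, 0, 0]}, {"grip": -1, "travel": [-20, -5, -5], "delta_rot": [0, 0, 0]}, {"grip": -1, "travel": [0, 0, 0], "delta_rot": [0, 0, 0]}]'

```text
time: 8.33
ee_pos: [0.4459, 0.1275, 0.2031]
tcp_rot: [0.835, 0.171, -0.511, 0.109]
contact_force: [0.6, 0.1, 0.5]
gripper_width: 0.0852
```

Run:
```python
from h import *
whereS(-90);plan(W_of(48,67,95),toolS(10),15)
im,_=grab_frame("scene");cv2.imwrite("pics/scene2.png",im)
```

```text
TCP bed [ -4.9  -3.4 104.7] err [-0.62  3.04 -0.77] t 8.33 F [0.6 0.1 0.5] w 0.0852 q [0.82, -0.25, -1.01, 2.31, -0.57, 0.56, -0.96]
travel [0.4, -4.7, -3.5] rot [-6.71, 0.19, 0.14]
travel [0.4, -4.3, -4.0] rot [-6.71, 0.19, 0.14]
travel [0.4, -3.8, -4.5] rot [-6.71, 0.19, 0.14]
travel [0.4, -3.3, -4.9] rot [-6.71, 0.19, 0.14]
travel [0.4, -2.7, -5.3] rot [-6.71, 0.19, 0.14]
travel [0.4, -2.0, -5.5] rot [-6.71, 0.19, 0.14]
travel [0.4, -1.4, -5.7] rot [-6.71, 0.19, 0.14]
travel [0.5, -0.7, -5.8] rot [-6.71, 0.19, 0.14]
travel [0.5, -0.0, -5.9] rot [-6.71, 0.19, 0.14]
travel [0.5, 0.7, -5.8] rot [-6.71, 0.19, 0.14]
travel [0.5, 1.4, -5.7] rot [-6.71, 0.19, 0.14]
travel [0.6, 2.0, -5.5] rot [-6.71, 0.19, 0.14]
travel [0.6, 2.6, -5.2] rot [-6.71, 0.19, 0.14]
travel [0.6, 3.2, -4.9] rot [-6.71, 0.19, 0.14]
travel [0.6, 3.8, -4.5] rot [-6.71, 0.19, 0.14]
15 rows
```

View pics/scene2.png

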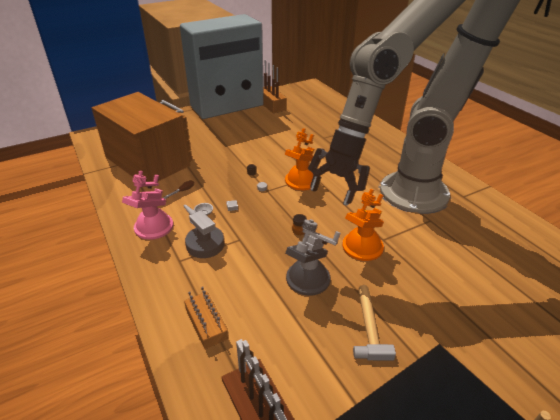

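The arm is clear and the elbow is swung out high. The blank sits on the bed at (312,245), with the strap still to the side. I go on to the peg.

drive_tool --moves '[{"grip": -0.3, "travel": [0, -4.7, -3.5], "delta_rot": [-6.7, 0.2, 0.1]}, {"grip": -0.3, "travel": [0, -4.3, -4], "delta_rot": [-6.7, 0.2, 0.1]}, {"grip": -0.3, "travel": [0, -3.8, -4.5], "delta_rot": [-6.7, 0.2, 0.1]}, {"grip": -0.3, "travel": [0, -3.3, -5], "delta_rot": [-6.7, 0.2, 0.1]}, {"grip": -0.3, "travel": [0, -2.7, -5.3], "delta_rot": [-6.7, 0.2, 0.1]}]'

```text
time: 8.8
ee_pos: [0.4481, 0.1536, 0.2026]
tcp_rot: [0.766, 0.315, -0.434, 0.355]
contact_force: [-0.0, -0.3, -0.2]
gripper_width: 0.0554
```

drive_tool --moves '[{"grip": -0.3, "travel": [0, -2, -5.5], "delta_rot": [-6.7, 0.2, 0.1]}, {"grip": -0.3, "travel": [0, -1.4, -5.7], "delta_rot": [-6.7, 0.2, 0.1]}, {"grip": -0.3, "travel": [0, -0.7, -5.8], "delta_rot": [-6.7, 0.2, 0.1]}, {"grip": -0.3, "travel": [0, 0, -5.9], "delta_rot": [-6.7, 0.2, 0.1]}, {"grip": -0.3, "travel": [0, 0.7, -5.8], "delta_rot": [-6.7, 0.2, 0.1]}]'

```text
time: 9.22
ee_pos: [0.4494, 0.183, 0.2012]
tcp_rot: [0.625, 0.437, -0.313, 0.567]
contact_force: [0.1, -0.6, 0.8]
gripper_width: 0.0555
```

drive_tool --moves '[{"grip": -0.3, "travel": [0, 1.4, -5.7], "delta_rot": [-6.7, 0.2, 0.1]}, {"grip": -0.3, "travel": [0, 2, -5.5], "delta_rot": [-6.7, 0.2, 0.1]}, {"grip": -0.3, "travel": [0, 2.6, -5.2], "delta_rot": [-6.7, 0.2, 0.1]}, {"grip": -0.3, "travel": [0, 3.2, -5], "delta_rot": [-6.7, 0.2, 0.1]}, {"grip": -0.3, "travel": [0, 3.8, -4.5], "delta_rot": [-6.7, 0.2, 0.1]}]'

```text
time: 9.63
ee_pos: [0.4496, 0.2129, 0.1991]
tcp_rot: [0.426, 0.52, -0.159, 0.723]
contact_force: [-1.1, -1.2, 0.4]
gripper_width: 0.0557
```

Run:
```python
from h import *
whereS(10);plan(W_of(48,67,80),toolS(10))
```

```text
TCP bed [26.4 72.9 82. ] err [ 4.92 -1.97  2.22] t 9.63 F [-1.1 -1.2  0.4] w 0.0557 q [0.42, -0.11, -0.9, 2.27, -0.16, 0.47, 0.32]
travel [0.9, 19.4, 11.3] rot [4.92, -1.97, 2.22]
1 rows
```

drive_tool --moves '[{"grip": -0.3, "travel": [0, 19, 11], "delta_rot": [5, -2, 2]}, {"grip": -0.3, "travel": [0, 4, 2], "delta_rot": [0, 0, 0]}, {"grip": -0.3, "travel": [0, 0, 0], "delta_rot": [0, 0, 0]}]'

```text
time: 9.88
ee_pos: [0.4717, 0.2183, 0.2059]
tcp_rot: [0.458, 0.497, -0.173, 0.716]
contact_force: [-0.2, -1.3, -0.4]
gripper_width: 0.0555
```

Run:
```python
from h import *
whereS(10);plan(W_of(48,67,46),toolS(10),2)
im,_=grab_frame("wrist");cv2.imwrite("pics/w7.png",im)
```

```text
TCP bed [49.2 68.8 76.7] err [ 0.58 -0.42  0.5 ] t 9.88 F [-0.2 -1.3 -0.4] w 0.0555 q [0.47, -0.08, -0.97, 2.24, -0.06, 0.43, 0.15]
travel [15.4, -0.6, 0.9] rot [0.29, -0.21, 0.25]
travel [15.4, -0.7, 0.8] rot [0.29, -0.21, 0.25]
2 rows
```

Above the peg. I descend and narrow the jaws to a loose cage of about 18 mm.

drive_tool --moves '[{"grip": -0.3, "travel": [15, -1, 1], "delta_rot": [0.3, -0.2, 0.2]}, {"grip": -0.3, "travel": [14, -1, 1], "delta_rot": [0.3, -0.2, 0.2]}, {"grip": 0.55, "travel": [2, 0, 0], "delta_rot": [0, 0, 0]}, {"grip": 0.55, "travel": [0, 0, 0], "delta_rot": [0, 0, 0]}, {"grip": 0.55, "travel": [0, 0, 0], "delta_rot": [0, 0, 0]}]'

```text
time: 10.35
ee_pos: [0.4831, 0.2197, 0.1725]
tcp_rot: [0.461, 0.495, -0.177, 0.714]
contact_force: [0.5, 1.2, 1.3]
gripper_width: 0.0204
```

Run:
```python
from h import *
whereS(10)
im,_=grab_frame("wrist");cv2.imwrite("pics/w8.png",im)
```

```text
TCP bed [42.  65.3 42.4] err [ 0.02 -0.21  0.56] t 10.35 F [0.5 1.2 1.3] w 0.0204 q [0.5, 0.04, -1.04, 2.26, 0.26, 0.36, -0.16]
```

View pics/w8.png

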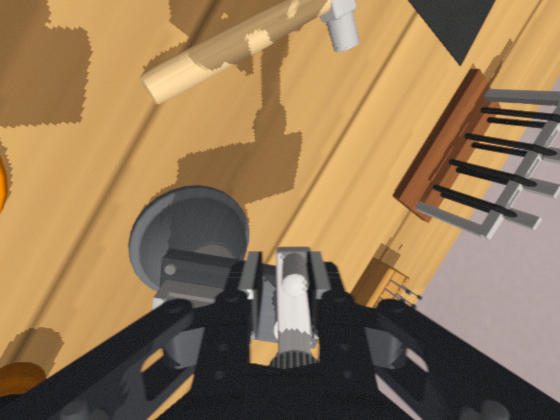

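The wrist view shows the peg top at (295,283), inside the jaws at x 255 and 322, with the strap running down to the nut. I swing by rotating about the stud.

drive_tool --moves '[{"grip": 0.55, "travel": [-2, -6, 0.5], "delta_rot": [-5, 0, 0]}, {"grip": 0.55, "travel": [-0.5, -8, 0.5], "delta_rot": [-6.7, 0, 0]}, {"grip": 0.55, "travel": [0, -8, 0.5], "delta_rot": [-6.7, 0, 0]}, {"grip": 0.55, "travel": [0, -8, 0.5], "delta_rot": [-6.7, 0, 0]}]'

```text
time: 10.73
ee_pos: [0.467, 0.2002, 0.1641]
tcp_rot: [0.288, 0.52, -0.058, 0.802]
contact_force: [0.5, 0.8, -0.9]
gripper_width: 0.0192
```

```bash
cat > sw.py <<'E'
from h import *
s=r.read_state();p=BED.T@(s["ee_pos"]-O)*1e3;M=Rot(s);y=BED.T@M[:,1];a=np.degrees(np.arctan2(p[1],60-p[0]));j=90-np.degrees(np.arctan2(y[1],y[0]))
print("radius",np.hypot(p[0]-60,p[1]).round(1),"s(pos) deg",a.round(1),"s(jaw)",j.round(1))
whereS(90-a)
E
python3 sw.py
```

```text
radius 68.5 s(pos) deg 52.3 s(jaw) 53.7
TCP bed [18.2 54.2 46.4] err [-1.34 -0.22  0.04] t 10.73 F [ 0.5  0.8 -0.9] w 0.0192 q [0.57, -0.01, -1.06, 2.32, 0.08, 0.31, 0.49]
```

drive_tool --moves '[{"grip": 0.55, "travel": [0.3, -8, 0.5], "delta_rot": [-6.7, 0, 0]}, {"grip": 0.55, "travel": [0.3, -8, 0.5], "delta_rot": [-6.7, 0, 0]}, {"grip": 0.55, "travel": [0.3, -8, 0.5], "delta_rot": [-6.7, 0, 0]}, {"grip": 0.55, "travel": [0.3, -8, 0.5], "delta_rot": [-6.7, 0, 0]}]'

```text
time: 11.07
ee_pos: [0.4614, 0.1702, 0.1543]
tcp_rot: [0.083, 0.516, 0.071, 0.849]
contact_force: [0.5, 1.9, 0.7]
gripper_width: 0.019
```

```bash
python3 sw.py
```

```text
radius 68.4 s(pos) deg 25.3 s(jaw) 25.3
TCP bed [-1.8 29.2 46.7] err [ 0.    0.05 -0.01] t 11.07 F [0.5 1.9 0.7] w 0.019 q [0.55, -0.03, -0.97, 2.36, -0.1, 0.27, 1.22]
```

drive_tool --moves '[{"grip": 0.55, "travel": [0.3, -8, 0.5], "delta_rot": [-6.7, 0, 0]}, {"grip": 0.55, "travel": [0.3, -8, 0.5], "delta_rot": [-6.7, 0, 0]}, {"grip": 0.55, "travel": [0.3, -8, 0.5], "delta_rot": [-6.7, 0, 0]}, {"grip": 0.55, "travel": [0, -6, 0], "delta_rot": [-3, 0, 0]}]'

```text
time: 11.4
ee_pos: [0.4683, 0.14, 0.1514]
tcp_rot: [-0.101, 0.488, 0.178, 0.848]
contact_force: [-0.6, 0.8, -0.3]
gripper_width: 0.0192
```

```bash
python3 sw.py
```

```text
radius 68.6 s(pos) deg -1.0 s(jaw) 0.7
TCP bed [-8.6 -1.2 47.2] err [-1.66  0.16  0.17] t 11.4 F [-0.6  0.8 -0.3] w 0.0192 q [0.52, -0.03, -0.85, 2.37, -0.23, 0.27, 1.86]
```

drive_tool --moves '[{"grip": 0.55, "travel": [0, -2.5, 0], "delta_rot": [0, 0, 0]}, {"grip": 0.55, "travel": [0, -2, 0], "delta_rot": [0, 0, 0]}]'

```text
time: 11.57
ee_pos: [0.4693, 0.1366, 0.1516]
tcp_rot: [-0.101, 0.489, 0.179, 0.848]
contact_force: [-1.7, 8.1, -1.8]
gripper_width: 0.0193
```

```bash
python3 sw.py
```

```text
radius 69.0 s(pos) deg -4.0 s(jaw) 0.6
TCP bed [-8.9 -4.8 47.6] err [-4.58  0.11  0.11] t 11.57 F [-1.7  8.1 -1.8] w 0.0193 q [0.52, -0.03, -0.84, 2.37, -0.26, 0.27, 1.89]
```

The strap is against its stop, with an 8 N reaction. I lift off and move over the nut.

drive_tool --moves '[{"grip": 0.5, "travel": [-10, 2.5, 0], "delta_rot": [0, 0, 0]}, {"grip": 0.5, "travel": [-25, 0, 0], "delta_rot": [0, 0, 0]}, {"grip": -0.5, "travel": [-20, 0, 5], "delta_rot": [0, 0, 0]}, {"grip": -0.5, "travel": [0, 0, 30], "delta_rot": [0, 0, 0]}, {"grip": -0.5, "travel": [0, 0, 30], "delta_rot": [0, 0, 0]}]'

```text
time: 11.98
ee_pos: [0.4878, 0.1483, 0.2301]
tcp_rot: [-0.098, 0.494, 0.176, 0.846]
contact_force: [0.6, 1.3, 0.1]
gripper_width: 0.0569
```

```bash
cat > at.py <<'E'
from h import *
import sys
x,y,z,a=map(float,sys.argv[1:5]);whereS(a);plan(W_of(x,y,z),toolS(a),int(sys.argv[5]))
E
python3 at.py 60 0 85 90 1
python3 - <<'E'
from h import *
s=r.read_state();im,d=grab_frame("wrist");cv2.imwrite("pics/w9.png",im);np.savez("pics/w9.npz",d=d,p=s["ee_pos"],q=s["tcp_rot"])
E
```

```text
TCP bed [ 49.1  -1.7 104.7] err [-1.08 -0.46  0.11] t 11.98 F [0.6 1.3 0.1] w 0.0569 q [0.57, -0.14, -0.84, 2.23, -0.34, 0.52, 1.94]
travel [19.6, 1.9, 11.0] rot [-1.08, -0.46, 0.11]
1 rows
```

View pics/w9.png

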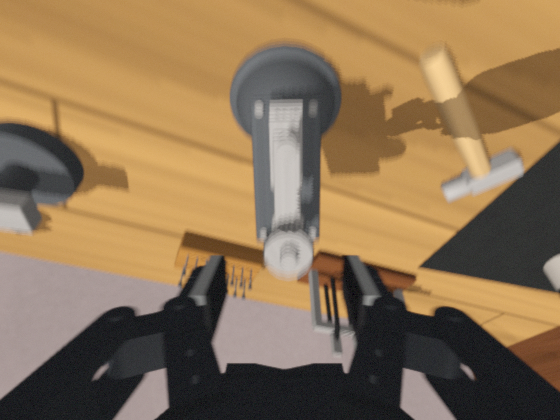

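The strap lies straight down the bed over the blank at (290,150), and the nut at (288,252) is centred between the fingers. I descend onto the nut.

drive_tool --moves '[{"grip": -0.5, "travel": [18, 2, 11], "delta_rot": [-1, -0.4, 0]}, {"grip": -0.5, "travel": [15, 0, 0], "delta_rot": [0, 0, 0]}, {"grip": -0.5, "travel": [0, 0, 0], "delta_rot": [0, 0, 0]}]'

```text
time: 12.28
ee_pos: [0.5226, 0.1653, 0.2177]
tcp_rot: [-0.104, 0.48, 0.181, 0.852]
contact_force: [-0.5, -0.4, -1.8]
gripper_width: 0.0636
```

```bash
python3 at.py 60 0 49 90 2
```

```text
TCP bed [76.4 -0.5 74.6] err [-0.09  1.22  0.32] t 12.28 F [-0.5 -0.4 -1.8] w 0.0636 q [0.61, -0.03, -0.95, 2.2, -0.13, 0.42, 1.75]
travel [12.6, 0.3, -8.5] rot [-0.05, 0.61, 0.16]
travel [12.7, 0.3, -8.3] rot [-0.05, 0.61, 0.16]
2 rows
```

drive_tool --moves '[{"grip": -0.5, "travel": [0, 0, -16], "delta_rot": [0, 1.2, 0.3]}, {"grip": -0.5, "travel": [0, 0, 0], "delta_rot": [0, 0, 0]}, {"grip": -0.5, "travel": [10, 0, 0], "delta_rot": [0, 0, 0]}]'

```text
time: 12.53
ee_pos: [0.5149, 0.1618, 0.2023]
tcp_rot: [-0.104, 0.488, 0.181, 0.848]
contact_force: [1.1, 0.0, -0.3]
gripper_width: 0.0642
```

```bash
python3 at.py 60 0 49 90 2
```

```text
TCP bed [61.4 -0.5 65.6] err [-0.21  0.14  0.06] t 12.53 F [ 1.1  0.  -0.3] w 0.0642 q [0.61, -0.01, -0.96, 2.22, -0.11, 0.41, 1.73]
travel [8.3, 0.3, -0.7] rot [-0.11, 0.07, 0.03]
travel [8.3, 0.3, -0.7] rot [-0.11, 0.07, 0.03]
2 rows
```

drive_tool --moves '[{"grip": -0.3, "travel": [12, 0.3, -0.8], "delta_rot": [0, 0, 0]}, {"grip": -0.1, "travel": [11, 0.3, -0.8], "delta_rot": [0, 0, 0]}, {"grip": 0, "travel": [0, 0, 0], "delta_rot": [0, 0, 0]}]'

```text
time: 12.78
ee_pos: [0.5243, 0.1654, 0.1817]
tcp_rot: [-0.103, 0.488, 0.179, 0.848]
contact_force: [-0.2, 0.1, -0.5]
gripper_width: 0.0427
```

```bash
python3 at.py 60 0 42 90 1
```

```text
TCP bed [59.8 -1.1 42.7] err [-0.37  0.21  0.27] t 12.78 F [-0.2  0.1 -0.5] w 0.0427 q [0.57, 0.07, -0.96, 2.22, 0.09, 0.36, 1.54]
travel [0.7, 1.1, 0.2] rot [-0.37, 0.21, 0.27]
1 rows
```

drive_tool --moves '[{"grip": 1, "travel": [0, 1, 0], "delta_rot": [0, 0, 0]}, {"grip": 1, "travel": [0, 0, 0], "delta_rot": [0, 0, 0]}, {"grip": 1, "travel": [0, 0, 0], "delta_rot": [0, 0, 0]}]'

```text
time: 13.03
ee_pos: [0.5231, 0.167, 0.1829]
tcp_rot: [-0.103, 0.488, 0.179, 0.848]
contact_force: [8.5, 3.0, -12.2]
gripper_width: 0.0294
```

drive_tool --moves '[{"grip": 1, "travel": [0.3, 0, 0], "delta_rot": [6, 0, 0]}, {"grip": 1, "travel": [0.3, 0, 0], "delta_rot": [6.5, 0, 0]}, {"grip": 1, "travel": [0.3, 0, 0], "delta_rot": [6.5, 0, 0]}]'

```text
time: 13.28
ee_pos: [0.5235, 0.1668, 0.1823]
tcp_rot: [0.043, 0.51, 0.093, 0.854]
contact_force: [10.6, 3.9, -15.6]
gripper_width: 0.0297
```

```bash
python3 sw.py
```

```text
radius 0.5 s(pos) deg 86.1 s(jaw) 20.0
TCP bed [60.   0.5 43.3] err [66.03  0.51 -0.15] t 13.28 F [ 10.6   3.9 -15.6] w 0.0297 q [0.53, 0.06, -0.92, 2.23, 0.08, 0.35, 1.2]
```

drive_tool --moves '[{"grip": 1, "travel": [0.6, 0, 0], "delta_rot": [6.8, 0, 0]}, {"grip": 1, "travel": [0.6, 0, 0], "delta_rot": [6.8, 0, 0]}, {"grip": 1, "travel": [0.6, 0, 0], "delta_rot": [6.8, 0, 0]}, {"grip": 1, "travel": [0.6, 0, 0], "delta_rot": [6.8, 0, 0]}, {"grip": 1, "travel": [0.6, 0, 0], "delta_rot": [6.8, 0, 0]}]'

```text
time: 13.7
ee_pos: [0.5243, 0.1667, 0.1805]
tcp_rot: [0.303, 0.513, -0.067, 0.801]
contact_force: [3.8, 1.1, -6.2]
gripper_width: 0.0292
```

drive_tool --moves '[{"grip": 1, "travel": [0.5, 0, 0], "delta_rot": [6.8, 0, 0]}, {"grip": 1, "travel": [0.5, 0, 0], "delta_rot": [6.8, 0, 0]}, {"grip": 1, "travel": [0.5, 0, 0], "delta_rot": [6.8, 0, 0]}, {"grip": 1, "travel": [0.5, 0, 0], "delta_rot": [6.8, 0, 0]}, {"grip": 1, "travel": [0.5, 0, 0], "delta_rot": [6.8, 0, 0]}]'

```text
time: 14.12
ee_pos: [0.5246, 0.1668, 0.179]
tcp_rot: [0.534, 0.467, -0.221, 0.67]
contact_force: [5.7, 1.6, -7.6]
gripper_width: 0.0296
```

```bash
python3 sw.py; python3 -c "
from h import *
print(r.read_state()['torque'])"
```

```text
radius 0.8 s(pos) deg -1.0 s(jaw) 91.4
TCP bed [59.2 -0.  39.9] err [-92.38   0.83  -0.15] t 14.12 F [ 5.7  1.6 -7.6] w 0.0296 q [0.37, 0.06, -0.76, 2.23, 0.07, 0.34, -0.03]
[-0.23886798  0.45070051  0.13792934]
```

drive_tool --moves '[{"grip": 1, "travel": [0.5, 0, -0.2], "delta_rot": [6.8, 0, 0]}, {"grip": 1, "travel": [0.5, 0, 0], "delta_rot": [6.8, 0, 0]}, {"grip": 1, "travel": [0.5, 0, 0], "delta_rot": [6.8, 0, 0]}, {"grip": 1, "travel": [0.5, 0, 0], "delta_rot": [6.8, 0, 0]}, {"grip": 1, "travel": [0.5, 0, 0], "delta_rot": [6.8, 0, 0]}]'

```text
time: 14.53
ee_pos: [0.5249, 0.1671, 0.1774]
tcp_rot: [0.714, 0.376, -0.352, 0.474]
contact_force: [4.9, 2.5, -6.7]
gripper_width: 0.0298
```

drive_tool --moves '[{"grip": 1, "travel": [0.5, 0, 0], "delta_rot": [6.8, 0, 0]}, {"grip": 1, "travel": [0.5, 0, 0], "delta_rot": [6.8, 0, 0]}, {"grip": 1, "travel": [0.5, 0, 0], "delta_rot": [6.8, 0, 0]}, {"grip": 1, "travel": [0.5, 0, 0], "delta_rot": [6.8, 0, 0]}, {"grip": 1, "travel": [0.5, 0, 0], "delta_rot": [6.8, 0, 0]}]'

```text
time: 14.95
ee_pos: [0.5253, 0.1677, 0.1759]
tcp_rot: [0.825, 0.25, -0.45, 0.232]
contact_force: [4.8, 1.9, -7.0]
gripper_width: 0.0296
```

```bash
python3 sw.py; python3 -c "
from h import *
print(r.read_state()['torque'])"
```

```text
radius 1.6 s(pos) deg 22.9 s(jaw) 162.8
TCP bed [58.6  0.6 36.8] err [-139.84    0.47   -1.06] t 14.95 F [ 4.8  1.9 -7. ] w 0.0296 q [0.24, 0.05, -0.63, 2.24, 0.05, 0.32, -1.27]
[-0.08951055  0.47017815  0.17225799]
```

drive_tool --moves '[{"grip": 1, "travel": [0.5, 0, 0.3], "delta_rot": [6.8, 0, 0]}, {"grip": 1, "travel": [0.5, 0, 0], "delta_rot": [6.8, 0, 0]}, {"grip": 1, "travel": [0.5, 0, 0], "delta_rot": [6.8, 0, 0]}, {"grip": 1, "travel": [0.4, 0, 0], "delta_rot": [5, 0, 0]}]'

```text
time: 15.28
ee_pos: [0.5257, 0.1683, 0.175]
tcp_rot: [0.857, 0.14, -0.495, 0.035]
contact_force: [4.5, 1.0, -7.8]
gripper_width: 0.0291
```

```bash
python3 sw.py; python3 -c "
from h import *
s=r.read_state();print(s['torque'],'about tool x',Rot(s)[:,0]@s['torque'],'j7',s['joint_efforts'][6])"
```

```text
radius 1.7 s(pos) deg 33.1 s(jaw) 189.5
TCP bed [58.6  0.9 35.6] err [-156.38    0.     -1.4 ] t 15.28 F [ 4.5  1.  -7.8] w 0.0291 q [0.19, 0.05, -0.58, 2.24, 0.04, 0.32, -1.73]
[-0.18248498  0.40374575  0.13588105] about tool x -0.11945830631956991 j7 0.5788353458046913
```

drive_tool --moves '[{"grip": 1, "travel": [0.4, 0, 0], "delta_rot": [5, 0, 0]}, {"grip": 1, "travel": [0.3, 0, 0], "delta_rot": [5, 0, 0]}]'

```text
time: 15.45
ee_pos: [0.5259, 0.1685, 0.1747]
tcp_rot: [0.857, 0.094, -0.505, -0.044]
contact_force: [7.5, 2.4, -10.0]
gripper_width: 0.0297
```

```bash
python3 sw.py; python3 -c "
from h import *
s=r.read_state();print(s['torque'],'about tool x',Rot(s)[:,0]@s['torque'],'j7',s['joint_efforts'][6])"
```

```text
radius 1.7 s(pos) deg 37.4 s(jaw) 200.0
TCP bed [58.7  1.  35.3] err [-162.54   -0.25   -1.49] t 15.45 F [  7.5   2.4 -10. ] w 0.0297 q [0.17, 0.05, -0.56, 2.24, 0.04, 0.31, -1.91]
[-0.16816379  0.30144302  0.1446084 ] about tool x -0.1410895609708237 j7 0.7357204332947731
```

drive_tool --moves '[{"grip": 1, "travel": [0.3, 0, 0], "delta_rot": [4, 0, 0]}, {"grip": 1, "travel": [0.3, 0, 0], "delta_rot": [4, 0, 0]}]'

```text
time: 15.62
ee_pos: [0.5261, 0.1686, 0.1744]
tcp_rot: [0.852, 0.058, -0.51, -0.106]
contact_force: [5.0, 1.9, -6.7]
gripper_width: 0.0299
```

```bash
cat > tq.py <<'E'
from h import *
import runpy;runpy.run_path("sw.py")
s=r.read_state();print('moment about tool x',Rot(s)[:,0]@s['torque'],'j7 eff',s['joint_efforts'][6])
E
python3 tq.py
```

```text
radius 1.7 s(pos) deg 41.1 s(jaw) 208.2
TCP bed [58.7  1.1 34.9] err [-167.13   -0.46   -1.56] t 15.62 F [ 5.   1.9 -6.7] w 0.0299 q [0.16, 0.05, -0.55, 2.24, 0.04, 0.31, -2.05]
moment about tool x -1.2198706940548405 j7 eff -0.5354958772659302
```

drive_tool --moves '[{"grip": 1, "travel": [0.2, 0, 0], "delta_rot": [4, 0, 0]}, {"grip": 1, "travel": [0.2, 0, 0], "delta_rot": [4, 0, 0]}]'

```text
time: 15.78
ee_pos: [0.526, 0.1687, 0.1746]
tcp_rot: [0.842, 0.022, -0.513, -0.166]
contact_force: [5.8, 1.0, -7.9]
gripper_width: 0.0298
```

```bash
python3 tq.py
```

```text
radius 1.7 s(pos) deg 45.2 s(jaw) 216.4
TCP bed [58.8  1.2 35.1] err [-171.2    -0.66   -1.6 ] t 15.78 F [ 5.8  1.  -7.9] w 0.0298 q [0.15, 0.05, -0.53, 2.24, 0.03, 0.31, -2.19]
moment about tool x -0.6122970363647166 j7 eff 0.15751773957163095
```

The moment jumped from 0.13 to 1.2 N m and then slipped, and the tool stopped sinking: the nut has stopped tight after about 205°. I release and retract along the stud.

drive_tool --moves '[{"grip": 0, "travel": [0, 0, 0], "delta_rot": [0, 0, 0]}, {"grip": -0.4, "travel": [0, 0, 0], "delta_rot": [0, 0, 0]}, {"grip": -0.5, "travel": [-4, 0, 0], "delta_rot": [0, 0, 0]}, {"grip": -0.5, "travel": [-15, 0, 0], "delta_rot": [0, 0, 0]}, {"grip": -0.5, "travel": [-20, 0, 0], "delta_rot": [0, 0, 0]}]'

```text
time: 16.2
ee_pos: [0.5063, 0.1606, 0.2089]
tcp_rot: [0.842, 0.023, -0.514, -0.165]
contact_force: [-0.2, -0.3, 0.3]
gripper_width: 0.0639
```

drive_tool --moves '[{"grip": -0.5, "travel": [-20, 0, 0], "delta_rot": [0, 0, 0]}, {"grip": -0.5, "travel": [-30, 0, 0], "delta_rot": [0, 0, 0]}, {"grip": -0.5, "travel": [-30, 0, 0], "delta_rot": [0, 0, 0]}, {"grip": -0.5, "travel": [-10, 0, 0], "delta_rot": [0, 0, 0]}, {"grip": -0.5, "travel": [0, 0, 0], "delta_rot": [0, 0, 0]}]'

```text
time: 16.62
ee_pos: [0.4624, 0.1414, 0.2973]
tcp_rot: [0.845, 0.026, -0.508, -0.164]
contact_force: [0.4, -0.1, -0.2]
gripper_width: 0.0639
```

drive_tool --moves '[{"grip": -0.5, "travel": [0, 0, 0], "delta_rot": [0, 0, 0]}, {"grip": -0.5, "travel": [0, 0, 0], "delta_rot": [0, 0, 0]}]'

```text
time: 16.78
ee_pos: [0.4628, 0.1416, 0.2991]
tcp_rot: [0.846, 0.027, -0.506, -0.164]
contact_force: [0.4, -0.2, 0.1]
gripper_width: 0.0638
```

Run:
```python
from h import *
whereS(-126);s=r.read_state();im,d=grab_frame("wrist");np.savez("pics/w10.npz",d=d,p=s["ee_pos"],q=s["tcp_rot"]);cv2.imwrite("pics/w10.png",im)
c=cam("wrist",s)
for nm,P in dict(peg=(-8,0,52),stud=(60,0,64),nuttop=(60,11,50),blank=(0,0,16)).items(): print(nm,proj(c,W_of(*P)).round(1))
X=(cloud(c,d)-O)@BED*1e3;g=cv2.cvtColor(im,cv2.COLOR_BGR2HSV)[...,1]<70
def med(f,n): 
    m=f&g;print(n,m.sum(),"xy",np.nanmedian(X[m][:,:2],axis=0).round(1) if m.sum() else "","z",np.nanmedian(X[m][:,2]).round(1) if m.sum() else "")
rr=np.hypot(X[...,0]-60,X[...,1])
med((rr>8)&(rr<14)&(X[...,2]>40)&(X[...,2]<70),"nut top (tight 50)")
med((np.hypot(X[...,0]+8,X[...,1])<14)&(X[...,2]>46)&(X[...,2]<65),"peg top (tight 52)")
med((np.abs(X[...,0]-20)<12)&(np.abs(X[...,1])<14)&(X[...,2]>22)&(X[...,2]<45),"strap top (tight 30)")
med((np.abs(X[...,0])<26)&(np.abs(X[...,1])<12)&(np.abs(X[...,2]-16)<3),"blank visible (16)")
```

```text
TCP bed [ 61.5   2.5 177.3] err [ 0.24 -1.87  0.85] t 16.78 F [ 0.4 -0.2  0.1] w 0.0638 q [0.17, -0.28, -0.43, 2.21, -0.31, 0.65, -1.85]
peg [332.4 263. ]
stud [289.1 208. ]
nuttop [278.9 210.8]
blank [323.4 241.9]
nut top (tight 50) 493 xy [61.  -1.1] z 49.6
peg top (tight 52) 147 xy [-7.8  1.4] z 51.3
strap top (tight 30) 452 xy [20.2  0.4] z 29.5
blank visible (16) 269 xy [-3.9 -9.1] z 15.5
```

View pics/w10.png

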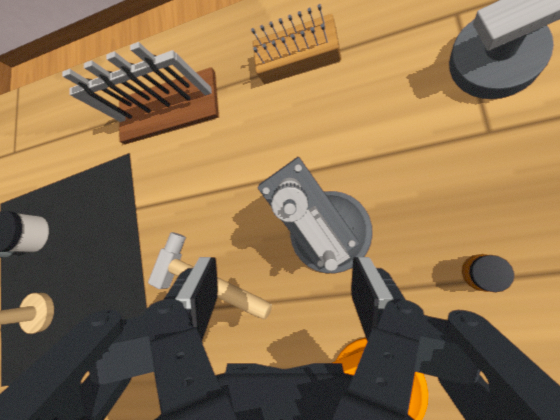

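The strap lies straight over the blank. The nut at (290,203) and the peg at (331,262) are where the bed frame predicts. Nut top, peg top and strap top are at 49.6, 51.3 and 29.5 mm, against 50, 52 and 30 mm when tight. The blank's top reads 15.5 mm for a true 16, the same −0.5 mm bias. The arm is clear, so I hand in.

```bash
python3 -c "
from plant import r
s=r.read_state();print(s['time'],abs(s['qd']).max(),s['contact_force'].round(2));print(r.finish_job())"
```

```text
16.8333 0.01887626824273095 [0.32 0.44 0.46]
the job is handed in; nothing more can be done
None
```

The blank is clamped on the engraving block and the job is handed in at 16.8 s. The hand-in gives no verdict. I laid the oblong blank on the bed and let it go, swung the strap to its stop, and screwed the nut down about 205° until it stopped.

**Blank:** after release it sat at bed x +0.4 to +0.7 mm and y −1.0 mm, square within 0.4°, with its top at 15.5 mm. My heights read about 0.5 mm low, so that fits the true 16 mm. After clamping I checked only its visible edge, again at 15.5 mm.

**Strap and nut:** the strap was about 0.02 rad from its stop. The nut's turning moment jumped from 0.13 to 1.2 N m at the stop. Its top then read 49.6 mm, against 50 mm when tight, which again fits the bias. I could not measure the toe's force on the blank directly.

**What went less smoothly:**
- My first grip on the blank was shallow, so I regripped it lower before lifting.
- Setting the blank down pressed it onto the bed with about 92 N at the wrist. That is under the 120 N limit, and I backed off before letting go.
- Wrist joint 6 came down to its lower limit (0.23 rad) there, leaving the tool about 1.3° off square, but the blank settled flat.

I did not re-measure the other blanks and bench items at the end. The recorded wrist force gave no sign of hitting any of them.

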